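Empty the spring-contact canister and sort its contacts by spring strength

ROBOT

A 7-joint arm with a two-finger parallel gripper is mounted at the origin on the work surface. World frame = base frame: x ahead of the robot, y to its left, z up, the work surface at z = 0. Lengths are in m, angles in rad, forces in N, time in s.
With the tool pointing down it reaches from about 0.425 to 0.825 m from the base axis. Payload 3.6 kg.
Tool frame: the origin (TCP) lies at the very end of the fingers, on their centre line; the grasp point (between the pads) lies 19 mm behind it; z points along the fingers, y is the line along which they close (so a half turn about z gives the same grasp; the last joint's range is limited). The gripper opens to 93 mm and grips with 3 to 60 N. Pads are 15 mm wide; open, the fingers measure 128 mm over their backs; the gripper's body (75 mm by 188 mm) begins 65 mm behind the grasp point.
Start: joints at [-1.337, 0.615, -0.013, 1.423, 0.008, 1.103, -0.04], TCP at [0.167, 0.628, 0.219] pointing down, gripper open.
Joint ranges: [-3.12, 3.12], [-0.3, 2.06], [-1.34, 1.32], [0.26, 2.42], [-1.36, 4.5], [0.01, 1.98], [-2.84, 2.84]. Speed limits (rad/s): [2.79, 2.79, 3.14, 3.14, 3.14, 3.14, 3.14].

INTERFACE

Orientations are given as a rotation vector (axis times angle).
In Python, from workcell import monitor, eyes, arm gives the robot as it stands.
- The arm moves only by the shell command python3 -m creep 'ROWS' [OPENING] [FORCE]. ROWS is JSON, a list of rows, each an object of numbers: "dx", "dy", "dz": the shift along the tool's x, y, z in m; "rx", "ry", "rz": the turn, a rotation vector about the tool's x, y, z in degrees. A call has exactly 5 rows; each row is the pose to reach, as a shift and turn from the pose commanded when the call began, along the tool's axes at that moment; what a row does not reach only later rows make up. A row lasts 1/12 s, in which the tool goes at most 41.7 mm and 7.16 degrees, less where a joint would pass 70% of its speed; a pose out of reach is approached as far as the arm can. A call with a gripper value outside its range is refused whole. OPENING is the finger opening in m, from 0 to 0.093, set as the call begins (- or left out, the last holds). The fingers move at their own pace and stop on an object; FORCE is the grip in N (left out, the last holds). Time passes only in rows, so rows that repeat a pose let the fingers close, or fill a call up. It gives the time, the measured TCP pose, the force, the opening and the grip force at its end, in the units of the state.
- monitor.get_obs(): the state, without advancing time (a new reading comes with each control period).
- eyes.get_image(name): name is "scene" or "side" or "wrist"; returns a dict with "pixels" (384x512x3 uint8, red, green, blue), "range_z" (384x512 float32, m along the optical axis (not along the pixel's ray), 0 where there is no reading), "fx", "fy", "cx", "cy" (pixels), "position" and "rotation" of the camera in the world. Camera axes: x right, y up, looking along -z (the intrinsics and any distortion apply to the point x, -y, -z); pixel columns grow to the right and rows downward; lengths in m; the calibration is good to about 2 mm. A picture is of the moment at which its call begins.
- arm.job_done(): hands the job in; it is judged then, once.
The state is a dict: "t": time; "q": joint angles; "joint_velocities": joint speeds; "effort": joint torques, N m; "tcp_pos": TCP position; "ee_rot": TCP orientation; "wrist_force": force on the tool from outside, world axes, zero at the start; "torque": the same for the moment, N m; "gripper_width": finger opening in m; "gripper_force": force on a finger pad.
Only numpy, scipy, OpenCV 4.12 (cv2) and the standard library are available. Lean on these libraries where they do the work, as an engineer would, in place of code of your own. Each camera call takes 0.05 s, during which the arm holds its last target. There are 200 camera calls.

TASK

Unscrew the canister's cap and set it aside, swing the canister over with its crank so that all the spring contacts slide out into the steel tray, then bring the canister back upright and screw the cap fully down again. Squeeze each contact end to end by about 4 mm to feel its spring (its red witness collar then stays pushed in), and put the ones with a weak spring in the green bin and the ones with a strong spring in the red bin. Leave the screwdriver, the spray can and the steel block where they are.

Things in the scene. Friction and masses are not known exactly. Their poses are not given: they have to be found in the camera images.
- stand: green stand fixed to the bench, base 150 x 170 mm. Origin on the bench straight below the middle of the canister's pivot; its x is parallel to the pivot axis; crank on its -x side (the robot's). The canister starts with its axis 85 mm to the +y side and tips over to the -y side, into the tray. Two pivot posts at x = +-52 mm, 74 mm tall.
- canister (a joint): tipping angle of the canister about the pivot (along the stand's x, 60 mm above the bench): 0 = upright against its stop, 2.4 rad = fully tipped, mouth down over the tray (by then all the contacts slide out). It grows as the canister goes over the top towards the stand's -y. Friction holds it anywhere; the crank needs 4 to 11 N.
- canister_mouth (a point): centre of the mouth of the aluminium canister, at its rim, z along the canister's axis out of the mouth. Outside 47 mm, 54 mm over the thread, inside 42 mm, 88 mm deep, mouth 110 mm above the bench when upright.
- canister_bottom (a point): centre of the canister's inner floor, 88 mm below its mouth.
- crank_handle (a point): middle of the black crank handle, a bar 12 mm thick and 50 mm long parallel to the stand's x, 95 mm to the -x side of the pivot's middle, on an 80 mm radius. With the canister upright it leans 69 degrees from vertical to the stand's +y, and swings over the top to the -y side as the canister tips. Gripped from above across its length with 15 to 25 N, it turns in the fingers.
- cap: black screw cap, 62 mm wide, 120 g. Origin: centre of the underside of its top plate (on the canister's rim when home), z up. Skirt to 22 mm below it, plate 5 mm, then a round grip hub 40 mm wide, 24 mm tall. Right-hand thread, 14 mm lead, two starts, 1.8 mm play: free after 0.95 turn anticlockwise from above, risen 13 mm; set back on at any angle, it goes home with up to 1.2 turns clockwise.
- cap_grip (a point): point on the cap's axis at the height to grip its hub, 17 mm above the cap's origin.
- tray: shallow stainless tray fixed to the bench, 240 mm (x) by 220 mm (y), floor 3 mm thick, walls 24 mm tall (rim 25 mm). Origin at the centre of its underside.
- green_bin: loose open green bin for contacts with a weak spring, 120 (x) x 100 (y) x 40 mm tall, walls and floor 4 mm. Origin at the centre of its underside.
- red_bin: loose open red bin for contacts with a strong spring, same size as the green one. Origin at the centre of its underside.
- screwdriver: bystander: screwdriver lying on the bench beyond the tray.
- spray_can: bystander: can, 50 mm wide, 120 mm tall, standing on the bench. Origin at its underside.
- gauge_block: bystander: steel block 60 x 40 x 30 mm on the bench. Origin at its underside.
- contact1: spring contact, all alike: brass bar 34 mm long, 12 x 12 mm, white middle, 30 g. Origin at its centre, own x along its length. Squeezed end to end, its +x end slides in on a spring, 6 mm at most, pushing a red witness collar along; rigid across. Weak kind: 0.7 N per mm (3 N at 4 mm); strong kind: 3 N per mm (12 N at 4 mm). Starts standing in the canister; None if absent.
- contact2: spring contact, all alike: brass bar 34 mm long, 12 x 12 mm, white middle, 30 g. Origin at its centre, own x along its length. Squeezed end to end, its +x end slides in on a spring, 6 mm at most, pushing a red witness collar along; rigid across. Weak kind: 0.7 N per mm (3 N at 4 mm); strong kind: 3 N per mm (12 N at 4 mm). Starts standing in the canister; None if absent.
- contact3: spring contact, all alike: brass bar 34 mm long, 12 x 12 mm, white middle, 30 g. Origin at its centre, own x along its length. Squeezed end to end, its +x end slides in on a spring, 6 mm at most, pushing a red witness collar along; rigid across. Weak kind: 0.7 N per mm (3 N at 4 mm); strong kind: 3 N per mm (12 N at 4 mm). Starts standing in the canister; None if absent.
- contact4: spring contact, all alike: brass bar 34 mm long, 12 x 12 mm, white middle, 30 g. Origin at its centre, own x along its length. Squeezed end to end, its +x end slides in on a spring, 6 mm at most, pushing a red witness collar along; rigid across. Weak kind: 0.7 N per mm (3 N at 4 mm); strong kind: 3 N per mm (12 N at 4 mm). Starts standing in the canister; None if absent.
- contact1_collar (a joint): red witness collar on the white middle of contact1: how far (m) it has been pushed in by the sliding end, 0 to 0.006; it stays where it was pushed
- contact2_collar (a joint): red witness collar on the white middle of contact2: how far (m) it has been pushed in by the sliding end, 0 to 0.006; it stays where it was pushed
- contact3_collar (a joint): red witness collar on the white middle of contact3: how far (m) it has been pushed in by the sliding end, 0 to 0.006; it stays where it was pushed
- contact4_collar (a joint): red witness collar on the white middle of contact4: how far (m) it has been pushed in by the sliding end, 0 to 0.006; it stays where it was pushed
Not all that is in view belongs to the job. Of the things shaped like the red_bin, the red one is meant.

How it is judged:
On the way, in this order (a step that is already met when the one before it is completed fails the run):
1. the cap is off the canister (distance between cap and canister_mouth above 0.06 m), for 0.2 s.
2. the canister has been tipped and every contact is out of it (value of joint canister above 1.7 rad and (distance between contact1 and canister_bottom above 0.11 m or z of contact1 in the frame of canister_mouth above 0.02 m) and (distance between contact2 and canister_bottom above 0.11 m or z of contact2 in the frame of canister_mouth above 0.02 m) and (distance between contact3 and canister_bottom above 0.11 m or z of contact3 in the frame of canister_mouth above 0.02 m) and (distance between contact4 and canister_bottom above 0.11 m or z of contact4 in the frame of canister_mouth above 0.02 m)), for 0.2 s.
At the end, for the whole second after the job is handed in: the canister is upright (within 0.08 rad) with its cap screwed home (top plate within 1.5 mm of the rim), and every contact lies still inside the right bin, weak springs in the green one, strong springs in the red one, its witness collar pushed in by more than 2.5 mm, both bins standing upright (z of cap in the frame of canister_mouth between -0.003 and 0.0015 m and horizontal distance between cap and canister_mouth below 0.004 m and value of joint canister below 0.08 rad and angle between cap's own z axis and vertical below 0.1 rad and linear speed of cap below 0.03 m/s and x of contact1 in the frame of green_bin between -0.055 and 0.055 m and y of contact1 in the frame of green_bin between -0.045 and 0.045 m and z of contact1 in the frame of green_bin between 0.004 and 0.036 m and linear speed of each of contact1, contact3, contact2, contact4 below 0.05 m/s and value of joint each of contact1_collar, contact3_collar, contact2_collar, contact4_collar above 0.0025 m and x of contact3 in the frame of green_bin between -0.055 and 0.055 m and y of contact3 in the frame of green_bin between -0.045 and 0.045 m and z of contact3 in the frame of green_bin between 0.004 and 0.036 m and x of contact2 in the frame of red_bin between -0.055 and 0.055 m and y of contact2 in the frame of red_bin between -0.045 and 0.045 m and z of contact2 in the frame of red_bin between 0.004 and 0.036 m and x of contact4 in the frame of red_bin between -0.055 and 0.055 m and y of contact4 in the frame of red_bin between -0.045 and 0.045 m and z of contact4 in the frame of red_bin between 0.004 and 0.036 m and angle between each of green_bin, red_bin's own z axis and vertical below 0.15 rad); the robot touches nothing.
It fails at once if the screwdriver is moved by more than 4 cm (distance of screwdriver from where it was at the start of the episode above 0.04 m).
It fails at once if the spray can is moved by more than 4 cm (distance of spray_can from where it was at the start of the episode above 0.04 m).
It fails at once if the gauge block is moved by more than 4 cm (distance of gauge_block from where it was at the start of the episode above 0.04 m).
Of contact1, contact2, contact3, contact4 only 2 to 3 are there at a start; the rules pass over those that are not, and their reading is None.
At some moment in a run one of green_bin, red_bin may be knocked a few centimetres aside while the robot is not near it.
It also fails if it takes over 210 s, if anything falls off the work surface, if the arm or the gripper's body presses on something with over 40 N, if the wrist force passes 120 N, or if a joint passes its speed limit or range.

## Working session

There is one attempt and no reset: what is moved stays moved. The work goes in short steps, Python scripts to look and compute and a shell command to move; the robot and the scene stay as the last step left them, time stands still between calls to the robot, and variables do not carry over. Pictures are saved under pics/ and viewed, at most 14 in all, crops included, and the job is handed in when it is done.

```bash
ls; mkdir -p pics; python3 - <<'E'
from workcell import monitor, eyes, arm
import cv2,numpy as np
print(monitor.get_obs())
for n in ("scene","side"):
    i=eyes.get_image(n); np.savez(f"pics/{n}0.npz",**i)
    cv2.imwrite(f"pics/{n}0.png",i["pixels"][:,:,::-1])
    print(n,{k:i[k] for k in i if k not in("pixels","range_z")})
a,b=[cv2.imread(f"pics/{n}0.png") for n in("scene","side")]
E
```

```text
pics
{'t': 0.0, 'q': array([-1.33745   ,  0.61592917, -0.01261005,  1.4248867 ,  0.0080937 ,
        1.10336013, -0.04036706]), 'joint_velocities': array([-0.00128337,  0.00057468, -0.00060867,  0.00061895,  0.00096347,
        0.00113959,  0.00087692]), 'effort': array([ 5.27944867e-04, -4.58927929e+01,  2.08905735e-01, -1.65746802e+01,
       -6.12100842e-02,  2.03388487e-02,  2.25608651e-04]), 'tcp_pos': array([0.16679828, 0.62742855, 0.21747875]), 'ee_rot': array([-0.40683752, -3.11483862,  0.00395191]), 'wrist_force': array([-0.74570861, -0.6162259 ,  0.68074737]), 'torque': array([0.01972874, 0.00459223, 0.02738041]), 'gripper_force': 0.0, 'gripper_width': 0.09279284985835234}
scene {'fx': 476.40184201793187, 'fy': 476.40184201793187, 'cx': 258.84793571326605, 'cy': 185.18479140740433, 'position': array([1.10384721, 0.65057546, 1.22866   ]), 'rotation': array([0.26341312, 0.8435851 , 2.36719761])}
side {'fx': 354.8887827921006, 'fy': 354.8887827921006, 'cx': 255.34185438347353, 'cy': 187.4577629775046, 'position': array([0.19846802, 0.54310491, 0.75315277]), 'rotation': array([ 0.25016658, -1.06537149, -2.44215876])}
```

View pics/scene0.png

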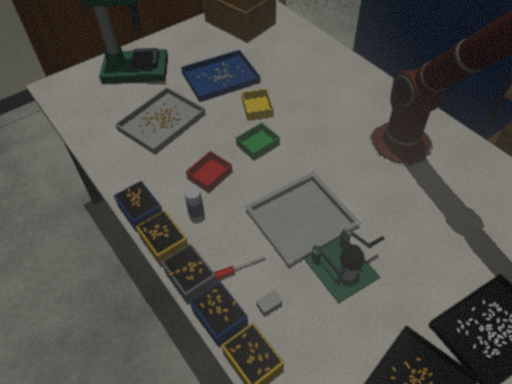

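View pics/side0.png

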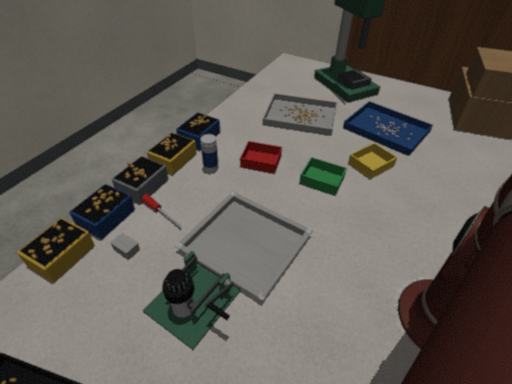

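```bash
cat > h.py <<'E'
import numpy as np,cv2
from scipy.spatial.transform import Rotation as R
from workcell import monitor,eyes,arm
def grab(n,save=None):
    i=eyes.get_image(n)
    if save: cv2.imwrite(f"pics/{save}.png",i["pixels"][:,:,::-1]); np.savez(f"pics/{save}.npz",**i)
    return i
def load(s): return dict(np.load(f"pics/{s}.npz"))
def rays(i,uv):
    uv=np.atleast_2d(np.asarray(uv,float))
    d=np.c_[(uv[:,0]-i["cx"])/i["fx"],-(uv[:,1]-i["cy"])/i["fy"],-np.ones(len(uv))]
    return d@R.from_rotvec(i["rotation"]).as_matrix().T
def plane(i,uv,z):
    d=rays(i,uv); p=i["position"]; return p+d*((z-p[2])/d[:,2])[:,None]
def cloud(i):
    v,u=np.mgrid[:384,:512]; d=rays(i,np.c_[u.ravel(),v.ravel()])
    return (i["position"]+d*i["range_z"].reshape(-1,1)).reshape(384,512,3)
def proj(i,P):
    c=(np.atleast_2d(P)-i["position"])@R.from_rotvec(i["rotation"]).as_matrix()
    return np.c_[i["cx"]+i["fx"]*c[:,0]/-c[:,2],i["cy"]-i["fy"]*c[:,1]/-c[:,2]]
def hsv(i): return cv2.cvtColor(i["pixels"],cv2.COLOR_RGB2HSV)
def tri(i,uv,j,uw):
    a,b=rays(i,uv)[0],rays(j,uw)[0]; s=np.linalg.lstsq(np.c_[a,-b],j["position"]-i["position"],rcond=None)[0]
    p=i["position"]+s[0]*a;q=j["position"]+s[1]*b; return (p+q)/2,np.linalg.norm(p-q)
E
python3 - <<'E'
from h import *
for n in("scene0","side0"):
    i=load(n);C=cloud(i);H=hsv(i)
    print(n,"pt of bench", C[330,330] if n=="scene0" else C[300,100])
    def blobs(m,name,zr):
        m=m&(C[...,2]>zr[0])&(C[...,2]<zr[1])&(i["range_z"]>0)&(C[...,0]>-0.1)&(C[...,1]>-0.2)
        k,l,s,c=cv2.connectedComponentsWithStats(m.astype(np.uint8))
        for a in range(1,k):
            if s[a,4]>60:
                P=C[l==a]; r=cv2.minAreaRect(P[:,:2].astype(np.float32)*1000)
                print(name,s[a,:5],"mean",P.mean(0).round(3),"zmax",P[:,2].max().round(3),"rect",np.round(r[0],0),np.round(r[1],0),round(r[2],1))
    h,s,v=H[...,0],H[...,1],H[...,2]
    g=(h>55)&(h<90)&(s>70)
    blobs(g,"green plate",(-.01,.012)); blobs(g,"green hi",(.028,.09))
    r=((h<8)|(h>172))&(s>130); blobs(r,"red rim",(.03,.06))
    blobs((v<70)&(s<120),"dark",(.1,.16)); blobs((s<60),"gray tray rim",(.018,.03)); blobs((v<70),"dark mid",(.05,.1))
E
```

```text
scene0 pt of bench [0.66931199 0.35851194 0.00218917]
green plate [323 240  19  27 213] mean [0.5   0.19  0.006] zmax 0.012 rect [495. 198.] [76. 56.] 83.9
green plate [306 256  71  45 616] mean [0.541 0.274 0.006] zmax 0.012 rect [520. 241.] [160. 142.] 85.2
green plate [321 257  17  22  71] mean [0.548 0.221 0.006] zmax 0.012 rect [549. 219.] [79. 15.] 81.6
dark [390 110  38  25 485] mean [0.044 0.026 0.13 ] zmax 0.16 rect [35. 23.] [ 54. 115.] 35.7
dark [340 245  24  24 436] mean [0.53  0.274 0.123] zmax 0.144 rect [527. 271.] [52. 62.] 29.2
gray tray rim [ 244  172  117   93 1246] mean [0.502 0.039 0.023] zmax 0.03 rect [496.  35.] [250. 270.] 85.3
gray tray rim [472 274  34  20  71] mean [0.24  0.53  0.026] zmax 0.03 rect [243. 529.] [ 18. 112.] 77.4
gray tray rim [180 280  36  22  70] mean [0.891 0.062 0.024] zmax 0.03 rect [888.  62.] [ 31. 102.] 73.0
gray tray rim [256 291  26  24 245] mean [0.758 0.206 0.027] zmax 0.03 rect [755. 205.] [43. 61.] 83.8
gray tray rim [430 303  28  24  72] mean [0.41  0.512 0.026] zmax 0.03 rect [408. 512.] [13. 97.] 89.5
gray tray rim [417 336 
[... 1989 characters left out ...]
id [201 146  16  16 178] mean [ 0.733 -0.16   0.075] zmax 0.1 rect [ 736. -160.] [47. 22.] 26.8
dark mid [113 157  53  35 818] mean [0.871 0.004 0.061] zmax 0.067 rect [875.   0.] [131.  99.] 89.9
dark mid [  70  185   62   43 1125] mean [0.87  0.156 0.061] zmax 0.071 rect [877. 150.] [131. 101.] 89.8
dark mid [  21  220   64   46 1145] mean [0.876 0.302 0.062] zmax 0.069 rect [879. 299.] [ 91. 116.] 0.2
dark mid [182 253  15  19 122] mean [0.552 0.188 0.065] zmax 0.074 rect [555. 190.] [46. 15.] 82.2
dark mid [165 274  69  46 808] mean [0.464 0.252 0.076] zmax 0.1 rect [474. 236.] [137. 109.] 11.8
dark mid [422 283  22  41 454] mean [0.046 0.033 0.073] zmax 0.1 rect [49. 19.] [20. 87.] 19.8
```

```bash
cat >> h.py <<'E'
def goto(P,yaw=None,o=None):
    """print tool shift (mm) to world P, and rz (deg) bringing tool y axis (mod 180) to heading yaw (deg)"""
    o=o or monitor.get_obs(); M=R.from_rotvec(o["ee_rot"]).as_matrix()
    d=M.T@(np.asarray(P)-o["tcp_pos"]); s="d(mm) %s"%(d*1000).round(1)
    cur=np.degrees(np.arctan2(M[1,1],M[0,1])); tilt=M[:,2]
    if yaw is not None:
        e=(cur-yaw+90)%180-90; s+=" rz %.1f (q7 %.2f)"%(e,o["q"][6])
    print(s,"tcp",o["tcp_pos"].round(4),"cur yaw %.1f"%cur,"z",tilt.round(3),"t %.1f"%o["t"],"F",o["wrist_force"].round(1))
E
python3 - <<'E'
from h import *
for n in("scene0","side0"):
    i=load(n);C=cloud(i);H=hsv(i);h,s,v=[H[...,k] for k in range(3)]
    ok=i["range_z"]>0
    for name,m in (("red",((h<8)|(h>172))&(s>120)),("green",(h>50)&(h<95)&(s>70)),("yellow",(h>18)&(h<32)&(s>120))):
        q=m&ok&(C[...,2]>-.01)&(C[...,2]<.06)&(C[...,0]>0.1)
        k,l,st,c=cv2.connectedComponentsWithStats(cv2.morphologyEx(q.astype(np.uint8),cv2.MORPH_CLOSE,np.ones((3,3))))
        for a in range(1,k):
            if st[a,4]>250:
                P=C[(l==a)&q]; T=P[P[:,2]>.033]
                if len(T)>20:
                    r=cv2.minAreaRect(T[:,:2].astype(np.float32)*1000); print(n,name,st[a],"rim rect",np.round(r[0]),np.round(r[1]),round(r[2],1),"z",np.percentile(T[:,2],90).round(3))
                else:
                    r=cv2.minAreaRect(P[:,:2].astype(np.float32)*1000); print(n,name,st[a],"low",np.round(r[0]),np.round(r[1]),round(r[2],1),len(T))
    q=ok&(v<90)&(C[...,2]>.133)&(C[...,2]<.146)&(abs(C[...,0]-.52)<.06)&(abs(C[...,1]-.27)<.06)
    P=C[q]; c,r=cv2.minEnclosingCircle(P[:,:2].astype(np.float32)*1000); print(n,"hub",c,r,np.median(P[:,2]),len(P))
    q=ok&(C[...,2]>.07)&(C[...,2]<.1)&(C[...,0]>.38)&(C[...,0]<.46)&(abs(C[...,1]-.27)<.07)
    P=C[q];print("crank", P.mean(0).round(3),P.min(0).round(3),P.max(0).round(3),len(P))
i=grab("wrist","w0"); print(i["position"],i["rotation"])
o=monitor.get_obs();M=R.from_rotvec(o["ee_rot"]).as_matrix()
print("cam in tool",M.T@(i["position"]-o["tcp_pos"]), "\n",M.T@R.from_rotvec(i["rotation"]).as_matrix())
goto([.52,.272,.30],85)
E
```

```text
scene0 red [187 159  44  28 574] rim rect [ 627. -288.] [118.  98.] 13.1 z 0.04
scene0 green [ 100   50   67   33 1240] rim rect [ 555. -950.] [173. 255.] 55.2 z 0.044
scene0 green [237 124  42  34 693] rim rect [ 412. -301.] [122. 102.] 3.8 z 0.041
scene0 green [323 240  19  27 267] low [495. 198.] [74. 59.] 87.4 0
scene0 green [306 256  71  46 926] low [520. 242.] [161. 143.] 84.9 0
scene0 yellow [242  89  30  30 654] rim rect [ 298. -460.] [126.  97.] 63.0 z 0.04
scene0 yellow [136 225  51  39 401] rim rect [ 884. -149.] [100. 133.] 0.0 z 0.059
scene0 yellow [222 324  35  60 269] rim rect [883. 291.] [116.  99.] 90.0 z 0.06
scene0 hub (522.2579956054688, 268.3161926269531) 20.90122413635254 0.1373416958105561 164
crank [0.438 0.254 0.086] [0.399 0.201 0.07 ] [0.456 0.276 0.097] 143
side0 red [241 142  40  31 946] rim rect [ 618. -289.] [118. 104.] 12.7 z 0.04
side0 green [315  66  64  35 904] rim rect [ 541. -954.] [173. 251.] 55.1 z 0.044
side0 green [ 300  158   46   37 1106] rim rect [ 405. -303.] [118. 103.] 2.8 z 0.041
side0 green [187 262  32  40 625] low [535. 195.] [82. 74
[... 295 characters left out ...]
[ 290. -458.] [122.  99.] 63.4 z 0.04
side0 yellow [  18  226   76   57 1215] rim rect [874. 300.] [130.  97.] 89.4 z 0.059
side0 hub (516.1478271484375, 268.98492431640625) 20.980384826660156 0.13851925331805104 307
crank [0.43  0.255 0.088] [0.396 0.2   0.07 ] [0.46  0.276 0.097] 279
[0.09917171 0.64437013 0.38335929] [-0.21937695 -0.16427738  1.30354026]
cam in tool [ 0.06966132 -0.00149655 -0.16561957] 
 [[-3.99778930e-04  9.67692825e-01  2.52131784e-01]
 [ 9.99999179e-01  7.99335314e-05  1.27880544e-03]
 [ 1.21733706e-03  2.52132088e-01 -9.67692063e-01]]
d(mm) [-432.7 -253.1  -81.7] rz -9.9 (q7 -0.04) tcp [0.1668 0.6276 0.2177] cur yaw 75.1 z [-0.    -0.002 -1.   ] t 0.1 F [0.8 0.2 0.1]
```

```bash

python3 -m creep '[{"dx":-0.2,"dy":-0.11,"dz":-0.08,"rz":-9.9},{"dx":-0.2,"dy":-0.11,"dz":-0.08,"rz":-9.9},{"dx":-0.2,"dy":-0.11,"dz":-0.08,"rz":-9.9},{"dx":-0.2,"dy":-0.11,"dz":-0.08,"rz":-9.9},{"dx":-0.2,"dy":-0.11,"dz":-0.08,"rz":-9.9}]'
python3 - <<'E'
from h import *
goto([.52,.270,.30],85)
E
```

```text
d(mm) [-433.2 -255.1  -81.7] rz -9.9 (q7 -0.04) tcp [0.1668 0.6276 0.2177] cur yaw 75.1 z [-0.    -0.002 -1.   ] t 0.1 F [0.8 0.2 0.1]schema error: expected keys dx, dy, dz, rx, ry, rz
```

```bash

python3 -m creep '[{"dx":-0.2,"dy":-0.11,"dz":-0.08,"rx":0,"ry":0,"rz":-10},{"dx":-0.2,"dy":-0.11,"dz":-0.08,"rx":0,"ry":0,"rz":-10},{"dx":-0.2,"dy":-0.11,"dz":-0.08,"rx":0,"ry":0,"rz":-10},{"dx":-0.2,"dy":-0.11,"dz":-0.08,"rx":0,"ry":0,"rz":-10},{"dx":-0.2,"dy":-0.11,"dz":-0.08,"rx":0,"ry":0,"rz":-10}]'
python3 - <<'E'
from h import *
goto([.52,.270,.30],85)
E
```

```text
t: 0.57
tcp_pos: [0.3102, 0.4907, 0.2879]
ee_rot: [-0.134, -3.138, 0.001]
wrist_force: [0.3, 0.8, -0.2]
gripper_width: 0.0932
gripper_force: 0.0
d(mm) [-227.8 -202.   -12. ] rz 0.1 (q7 0.42) tcp [0.3102 0.4907 0.2879] cur yaw 85.1 z [-0.    -0.001 -1.   ] t 0.6 F [ 0.3  0.8 -0.2]
```

```bash

python3 -m creep '[{"dx":-0.13,"dy":-0.115,"dz":-0.01,"rx":0,"ry":0,"rz":0},{"dx":-0.13,"dy":-0.115,"dz":-0.01,"rx":0,"ry":0,"rz":0},{"dx":-0.13,"dy":-0.115,"dz":-0.01,"rx":0,"ry":0,"rz":0},{"dx":-0.13,"dy":-0.115,"dz":-0.01,"rx":0,"ry":0,"rz":0},{"dx":-0.13,"dy":-0.115,"dz":-0.01,"rx":0,"ry":0,"rz":0}]' >/dev/null
python3 -m creep '[{"dx":-0.04,"dy":-0.036,"dz":0,"rx":0,"ry":0,"rz":0},{"dx":-0.08,"dy":-0.072,"dz":0,"rx":0,"ry":0,"rz":0},{"dx":-0.09,"dy":-0.08,"dz":0,"rx":0,"ry":0,"rz":0},{"dx":-0.098,"dy":-0.087,"dz":0,"rx":0,"ry":0,"rz":0},{"dx":-0.098,"dy":-0.087,"dz":0,"rx":0,"ry":0,"rz":0}]'
python3 - <<'E'
from h import *
goto([.52,.270,.30],85); print(monitor.get_obs()["q"])
i=grab("wrist","w1")
C=cloud(i);H=hsv(i);v=H[...,2]
for lo,hi in((.133,.146),(.108,.119)):
    q=(i["range_z"]>0)&(C[...,2]>lo)&(C[...,2]<hi)&(v<100)&(abs(C[...,0]-.52)<.06)&(abs(C[...,1]-.27)<.06)
    P=C[q];c,r=cv2.minEnclosingCircle(P[:,:2].astype(np.float32)*1000);print(c,r,np.median(P[:,2]),len(P),P[:,:2].mean(0))
E
```

```text
t: 1.4
tcp_pos: [0.5218, 0.2672, 0.297]
ee_rot: [0.147, 3.137, -0.005]
wrist_force: [-0.6, 0.6, -0.2]
gripper_width: 0.0932
gripper_force: 0.0
d(mm) [ 2.   2.6 -3.1] rz -0.4 (q7 0.97) tcp [0.5218 0.2672 0.297 ] cur yaw 84.6 z [ 0.001 -0.003 -1.   ] t 1.4 F [-0.6  0.6 -0.2]
[-0.52582877  0.44995346  0.0216832   1.49380782 -0.00701103  1.19879512
  0.97337244]
(517.7037353515625, 267.36199951171875) 21.10896110534668 0.1385444138015141 903 [0.51708413 0.2675706 ]
(517.7210693359375, 267.5088195800781) 31.77018165588379 0.11454509355355283 900 [0.51179699 0.26772969]
```

View pics/w1.png

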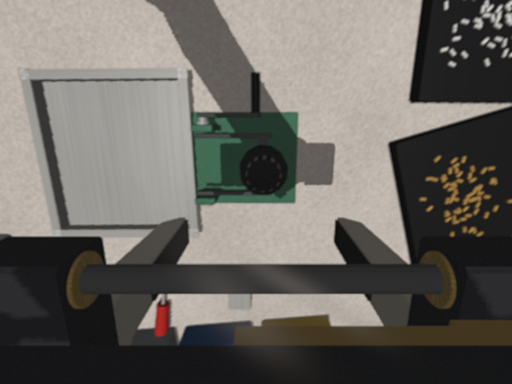

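```bash

python3 -m creep '[{"dx":0.0041,"dy":0,"dz":0.08,"rx":0,"ry":0,"rz":35.8},{"dx":0.0041,"dy":0,"dz":0.08,"rx":0,"ry":0,"rz":35.8},{"dx":0.0041,"dy":0,"dz":0.08,"rx":0,"ry":0,"rz":35.8},{"dx":0.0041,"dy":0,"dz":0.08,"rx":0,"ry":0,"rz":35.8},{"dx":0.0041,"dy":0,"dz":0.08,"rx":0,"ry":0,"rz":35.8}]' >/dev/null
python3 -m creep '[{"dx":0,"dy":0,"dz":0,"rx":0,"ry":0,"rz":35.8},{"dx":0,"dy":0,"dz":0,"rx":0,"ry":0,"rz":35.8},{"dx":0,"dy":0,"dz":0,"rx":0,"ry":0,"rz":35.8},{"dx":0,"dy":0,"dz":0,"rx":0,"ry":0,"rz":35.8},{"dx":0,"dy":0,"dz":0,"rx":0,"ry":0,"rz":35.8}]' >/dev/null
python3 -m creep '[{"dx":0,"dy":0,"dz":0,"rx":0,"ry":0,"rz":35.8},{"dx":0,"dy":0,"dz":0,"rx":0,"ry":0,"rz":35.8},{"dx":0,"dy":0,"dz":0,"rx":0,"ry":0,"rz":35.8},{"dx":0,"dy":0,"dz":0,"rx":0,"ry":0,"rz":35.8},{"dx":0,"dy":0,"dz":0,"rx":0,"ry":0,"rz":35.8}]' >/dev/null
python3 -m creep '[{"dx":0,"dy":0,"dz":0,"rx":0,"ry":0,"rz":35.8},{"dx":0,"dy":0,"dz":0,"rx":0,"ry":0,"rz":35.8},{"dx":0,"dy":0,"dz":0,"rx":0,"ry":0,"rz":35.8},{"dx":0,"dy":0,"dz":0,"rx":0,"ry":0,"rz":35.8},{"dx":0,"dy":0,"dz":0,"rx":0,"ry":0,"rz":35.8}]' >/dev/null
python3 -m creep '[{"dx":0,"dy":0,"dz":0,"rx":0,"ry":0,"rz":35.8},{"dx":0,"dy":0,"dz":0,"rx":0,"ry":0,"rz":35.8},{"dx":0,"dy":0,"dz":0,"rx":0,"ry":0,"rz":35.8},{"dx":0,"dy":0,"dz":0,"rx":0,"ry":0,"rz":35.8},{"dx":0,"dy":0,"dz":0,"rx":0,"ry":0,"rz":35.8}]' >/dev/null
python3 -m creep '[{"dx":0,"dy":0,"dz":0,"rx":0,"ry":0,"rz":20},{"dx":0,"dy":0,"dz":0,"rx":0,"ry":0,"rz":20},{"dx":0,"dy":0,"dz":0,"rx":0,"ry":0,"rz":20},{"dx":0,"dy":0,"dz":0,"rx":0,"ry":0,"rz":20},{"dx":0,"dy":0,"dz":0,"rx":0,"ry":0,"rz":20}]' >/dev/null
python3 - <<'E'
from h import *
goto([.5177,.2674,.118],85)
E
```

```text
d(mm) [ 7.2  4.9 98.8] rz -18.5 (q7 -1.94) tcp [0.5133 0.2747 0.2168] cur yaw -113.5 z [-0.002  0.001 -1.   ] t 4.0 F [-0.3  0.4 -0.3]
```

```bash

python3 -m creep '[{"dx":0.007,"dy":0.005,"dz":0.05,"rx":0,"ry":0,"rz":0},{"dx":0.007,"dy":0.005,"dz":0.05,"rx":0,"ry":0,"rz":0},{"dx":0.007,"dy":0.005,"dz":0.05,"rx":0,"ry":0,"rz":0},{"dx":0.007,"dy":0.005,"dz":0.05,"rx":0,"ry":0,"rz":0},{"dx":0.007,"dy":0.005,"dz":0.05,"rx":0,"ry":0,"rz":0}]' 0.06 >/dev/null
python3 - <<'E'
from h import *
goto([.5177,.2674,.118],85);print(monitor.get_obs()["q"])
E
python3 -m creep '[{"dx":0,"dy":0,"dz":0,"rx":0,"ry":0,"rz":7},{"dx":0,"dy":0,"dz":0,"rx":0,"ry":0,"rz":14},{"dx":0,"dy":0,"dz":0,"rx":0,"ry":0,"rz":20},{"dx":0,"dy":0,"dz":0,"rx":0,"ry":0,"rz":20},{"dx":0,"dy":0,"dz":0,"rx":0,"ry":0,"rz":20}]' >/dev/null
python3 - <<'E'
from h import *
goto([.5177,.2674,.118],85);print(monitor.get_obs()["q"])
E
```

```text
d(mm) [-3.1 -1.1 50.8] rz -18.8 (q7 -1.88) tcp [0.52   0.2651 0.1688] cur yaw -113.8 z [ 0.002  0.001 -1.   ] t 4.4 F [-0.2  0.2  0.3]
[-1.03337809  0.72250824  0.91656706  1.70502973 -0.65176237  1.04662791
 -1.8819973 ]
d(mm) [-3.3 -0.1 50.6] rz -38.7 (q7 -2.17) tcp [0.5199 0.2651 0.1686] cur yaw -133.7 z [ 0.002  0.001 -1.   ] t 4.8 F [ 0.8  0.2 -0.4]
[-1.0722539   0.76175184  1.00947571  1.70664007 -0.72018632  1.08888071
 -2.16505497]
```

```bash

python3 -m creep '[{"dx":-0.0033,"dy":0,"dz":0.02,"rx":0,"ry":0,"rz":0},{"dx":-0.0033,"dy":0,"dz":0.02,"rx":0,"ry":0,"rz":0},{"dx":-0.0033,"dy":0,"dz":0.02,"rx":0,"ry":0,"rz":0},{"dx":-0.0033,"dy":0,"dz":0.02,"rx":0,"ry":0,"rz":0},{"dx":-0.0033,"dy":0,"dz":0.02,"rx":0,"ry":0,"rz":0}]' >/dev/null
python3 - <<'E'
from h import *
goto([.5177,.2674,.118])
E
python3 -m creep '[{"dx":0,"dy":0,"dz":0.03,"rx":0,"ry":0,"rz":0},{"dx":0,"dy":0,"dz":0.03,"rx":0,"ry":0,"rz":0},{"dx":0,"dy":0,"dz":0.03,"rx":0,"ry":0,"rz":0},{"dx":0,"dy":0,"dz":0.03,"rx":0,"ry":0,"rz":0},{"dx":0,"dy":0,"dz":0.03,"rx":0,"ry":0,"rz":0}]' >/dev/null
python3 - <<'E'
from h import *
goto([.5177,.2674,.118])
E
```

```text
d(mm) [-0.4 -0.4 30.6] tcp [0.5177 0.2668 0.1486] cur yaw -133.9 z [ 0.001  0.    -1.   ] t 5.2 F [ 0.1 -0.3  0.2]
d(mm) [-0.1 -0.6  0.6] tcp [0.5174 0.2669 0.1186] cur yaw -133.9 z [ 0.001  0.    -1.   ] t 5.6 F [0.1 0.3 1. ]
```

```bash

python3 -m creep '[{"dx":0,"dy":0.0006,"dz":0,"rx":0,"ry":0,"rz":0},{"dx":0,"dy":0.0006,"dz":0,"rx":0,"ry":0,"rz":0},{"dx":0,"dy":0.0006,"dz":0,"rx":0,"ry":0,"rz":0},{"dx":0,"dy":0.0006,"dz":0,"rx":0,"ry":0,"rz":0},{"dx":0,"dy":0.0006,"dz":0,"rx":0,"ry":0,"rz":0}]' 0.03 45
python3 -m creep '[{"dx":0,"dy":0,"dz":-0.0003,"rx":0,"ry":0,"rz":-7},{"dx":0,"dy":0,"dz":-0.0006,"rx":0,"ry":0,"rz":-14},{"dx":0,"dy":0,"dz":-0.0008,"rx":0,"ry":0,"rz":-21},{"dx":0,"dy":0,"dz":-0.0011,"rx":0,"ry":0,"rz":-28},{"dx":0,"dy":0,"dz":-0.0014,"rx":0,"ry":0,"rz":-35}]'
python3 - <<'E'
from h import *
goto([.5177,.2674,.118]);o=monitor.get_obs();print(o["torque"],o["q"],o["gripper_width"])
E
```

```text
t: 6.03
tcp_pos: [0.5179, 0.2677, 0.1182]
ee_rot: [-2.912, 1.172, -0.003]
wrist_force: [2.1, 1.9, 1.0]
gripper_width: 0.0388
gripper_force: 45.0
t: 6.45
tcp_pos: [0.5184, 0.2674, 0.1194]
ee_rot: [-3.131, 0.233, -0.007]
wrist_force: [2.9, 3.2, -1.8]
gripper_width: 0.0392
gripper_force: 45.0
d(mm) [-0.7  0.1  1.4] tcp [0.5184 0.2674 0.1194] cur yaw -98.5 z [ 0.004  0.001 -1.   ] t 6.5 F [ 2.9  3.2 -1.8]
[ 0.67143362 -0.61025471 -0.12139469] [-0.980018    0.75012241  0.79746765  1.75739228 -0.66058725  0.91853193
 -1.61824526] 0.03922479748557351
```

Forces are low; it turns well. Continue.

```bash

for k in 1 ; do
python3 -m creep '[{"dx":0,"dy":0,"dz":-0.0003,"rx":0,"ry":0,"rz":-7},{"dx":0,"dy":0,"dz":-0.0006,"rx":0,"ry":0,"rz":-14},{"dx":0,"dy":0,"dz":-0.0008,"rx":0,"ry":0,"rz":-21},{"dx":0,"dy":0,"dz":-0.0011,"rx":0,"ry":0,"rz":-28},{"dx":0,"dy":0,"dz":-0.0014,"rx":0,"ry":0,"rz":-35}]'
python3 -m creep '[{"dx":0,"dy":0,"dz":-0.0003,"rx":0,"ry":0,"rz":-7},{"dx":0,"dy":0,"dz":-0.0006,"rx":0,"ry":0,"rz":-14},{"dx":0,"dy":0,"dz":-0.0008,"rx":0,"ry":0,"rz":-21},{"dx":0,"dy":0,"dz":-0.0011,"rx":0,"ry":0,"rz":-28},{"dx":0,"dy":0,"dz":-0.0014,"rx":0,"ry":0,"rz":-35}]'
python3 -m creep '[{"dx":0,"dy":0,"dz":-0.0003,"rx":0,"ry":0,"rz":-7},{"dx":0,"dy":0,"dz":-0.0006,"rx":0,"ry":0,"rz":-14},{"dx":0,"dy":0,"dz":-0.0008,"rx":0,"ry":0,"rz":-21},{"dx":0,"dy":0,"dz":-0.0011,"rx":0,"ry":0,"rz":-28},{"dx":0,"dy":0,"dz":-0.0014,"rx":0,"ry":0,"rz":-35}]'
done
python3 - <<'E'
from h import *
goto([.5177,.2674,.118]);o=monitor.get_obs();print(o["torque"],o["q"],o["gripper_width"])
E
```

```text
t: 6.87
tcp_pos: [0.5182, 0.2675, 0.1208]
ee_rot: [-3.057, -0.719, -0.007]
wrist_force: [4.1, 1.9, -1.2]
gripper_width: 0.039
gripper_force: 45.0
t: 7.28
tcp_pos: [0.5183, 0.2676, 0.1222]
ee_rot: [2.7, 1.605, 0.007]
wrist_force: [2.4, 2.0, -1.4]
gripper_width: 0.0392
gripper_force: 45.0
t: 7.7
tcp_pos: [0.5184, 0.2677, 0.1236]
ee_rot: [2.091, 2.342, 0.007]
wrist_force: [3.1, 2.7, -1.5]
gripper_width: 0.039
gripper_force: 45.0
d(mm) [-0.2 -0.8  5.6] tcp [0.5184 0.2677 0.1236] cur yaw 6.5 z [ 0.005  0.002 -1.   ] t 7.7 F [ 3.1  2.7 -1.5]
[ 0.61049519 -0.65722937 -0.09200015] [-0.69143711  0.63026108  0.28328846  1.7445089  -0.23281129  0.79465602
 -0.18377679] 0.03904457533210027
```

```bash

python3 -m creep '[{"dx":0,"dy":0,"dz":-0.0003,"rx":0,"ry":0,"rz":-7},{"dx":0,"dy":0,"dz":-0.0006,"rx":0,"ry":0,"rz":-14},{"dx":0,"dy":0,"dz":-0.0008,"rx":0,"ry":0,"rz":-21},{"dx":0,"dy":0,"dz":-0.0011,"rx":0,"ry":0,"rz":-28},{"dx":0,"dy":0,"dz":-0.0014,"rx":0,"ry":0,"rz":-35}]' | grep pos
python3 -m creep '[{"dx":0,"dy":0,"dz":-0.0003,"rx":0,"ry":0,"rz":-7},{"dx":0,"dy":0,"dz":-0.0006,"rx":0,"ry":0,"rz":-14},{"dx":0,"dy":0,"dz":-0.0008,"rx":0,"ry":0,"rz":-21},{"dx":0,"dy":0,"dz":-0.0011,"rx":0,"ry":0,"rz":-28},{"dx":0,"dy":0,"dz":-0.0014,"rx":0,"ry":0,"rz":-35}]' | grep pos
python3 -m creep '[{"dx":0,"dy":0,"dz":-0.0003,"rx":0,"ry":0,"rz":-7},{"dx":0,"dy":0,"dz":-0.0006,"rx":0,"ry":0,"rz":-14},{"dx":0,"dy":0,"dz":-0.0008,"rx":0,"ry":0,"rz":-21},{"dx":0,"dy":0,"dz":-0.0011,"rx":0,"ry":0,"rz":-28},{"dx":0,"dy":0,"dz":-0.0014,"rx":0,"ry":0,"rz":-35}]' | grep pos
python3 -m creep '[{"dx":0,"dy":0,"dz":-0.0003,"rx":0,"ry":0,"rz":-7},{"dx":0,"dy":0,"dz":-0.0006,"rx":0,"ry":0,"rz":-14},{"dx":0,"dy":0,"dz":-0.0008,"rx":0,"ry":0,"rz":-21},{"dx":0,"dy":0,"dz":-0.0011,"rx":0,"ry":0,"rz":-28},{"dx":0,"dy":0,"dz":-0.0014,"rx":0,"ry":0,"rz":-35}]' | grep pos
python3 - <<'E'
from h import *
goto([.5177,.2674,.118]);o=monitor.get_obs();print(o["torque"],o["q"],o["gripper_width"])
E
```

```text
tcp_pos: [0.5184, 0.2678, 0.125]
tcp_pos: [0.518, 0.2678, 0.1263]
tcp_pos: [0.5179, 0.2675, 0.1276]
tcp_pos: [0.5178, 0.2672, 0.1289]
d(mm) [-0.   0.2 10.9] tcp [0.5178 0.2672 0.1289] cur yaw 146.5 z [ 0.003  0.002 -1.   ] t 9.4 F [ 1.2  1.8 -2.5]
[ 0.73542103 -0.3718826  -0.06256453] [-0.25442222  0.64065613 -0.41689573  1.72551794  0.33049883  0.84188045
  1.73687322] 0.03919827196914456
```

```bash

python3 -m creep '[{"dx":0,"dy":0,"dz":-0.0003,"rx":0,"ry":0,"rz":-7},{"dx":0,"dy":0,"dz":-0.0006,"rx":0,"ry":0,"rz":-14},{"dx":0,"dy":0,"dz":-0.0008,"rx":0,"ry":0,"rz":-21},{"dx":0,"dy":0,"dz":-0.0011,"rx":0,"ry":0,"rz":-28},{"dx":0,"dy":0,"dz":-0.0014,"rx":0,"ry":0,"rz":-35}]' | grep pos
python3 -m creep '[{"dx":0,"dy":0,"dz":-0.0003,"rx":0,"ry":0,"rz":-7},{"dx":0,"dy":0,"dz":-0.0006,"rx":0,"ry":0,"rz":-14},{"dx":0,"dy":0,"dz":-0.0008,"rx":0,"ry":0,"rz":-21},{"dx":0,"dy":0,"dz":-0.0011,"rx":0,"ry":0,"rz":-28},{"dx":0,"dy":0,"dz":-0.0014,"rx":0,"ry":0,"rz":-35}]' | egrep "pos|force"
python3 -m creep '[{"dx":0,"dy":0,"dz":-0.0002,"rx":0,"ry":0,"rz":-4},{"dx":0,"dy":0,"dz":-0.0004,"rx":0,"ry":0,"rz":-7},{"dx":0,"dy":0,"dz":-0.001,"rx":0,"ry":0,"rz":-7},{"dx":0,"dy":0,"dz":-0.002,"rx":0,"ry":0,"rz":-7},{"dx":0,"dy":0,"dz":-0.004,"rx":0,"ry":0,"rz":-7}]' 
python3 - <<'E'
from h import *
goto([.5177,.2674,.118]);o=monitor.get_obs();print(o["torque"],o["q"],o["gripper_width"])
E
```

```text
tcp_pos: [0.518, 0.2671, 0.1303]
tcp_pos: [0.5182, 0.2671, 0.1317]
wrist_force: [1.9, 2.7, -1.0]
gripper_force: 45.0
t: 10.62
tcp_pos: [0.5175, 0.2668, 0.1353]
ee_rot: [-2.88, 1.251, -0.002]
wrist_force: [4.0, 4.2, -3.7]
gripper_width: 0.0393
gripper_force: 45.0
d(mm) [-0.3 -0.5 17.3] tcp [0.5175 0.2668 0.1353] cur yaw -136.9 z [ 0.002  0.001 -1.   ] t 10.6 F [ 4.   4.2 -3.7]
[ 1.05265481 -0.67766708  0.03177339] [-0.02682209  0.73317268 -0.8267496   1.71211241  0.6334839   0.98263945
  2.80126689] 0.039270992164460165
```

```bash

python3 -m creep '[{"dx":0,"dy":0,"dz":-0.01,"rx":0,"ry":0,"rz":0},{"dx":0,"dy":0,"dz":-0.02,"rx":0,"ry":0,"rz":0},{"dx":0,"dy":0,"dz":-0.035,"rx":0,"ry":0,"rz":0},{"dx":0,"dy":0,"dz":-0.05,"rx":0,"ry":0,"rz":0},{"dx":0,"dy":0,"dz":-0.06,"rx":0,"ry":0,"rz":0}]' | egrep "width|force"
python3 - <<'E'
from h import *
goto([.56,.39,.2])
E
```

```text
wrist_force: [0.5, 0.0, -1.4]
gripper_width: 0.0388
gripper_force: 45.0
d(mm) [ -60.9 -117.2   -3.3] tcp [0.516  0.2655 0.1971] cur yaw -136.9 z [-0.    -0.003 -1.   ] t 11.0 F [ 0.5  0.  -1.4]
```

```bash

python3 -m creep '[{"dx":-0.012,"dy":-0.024,"dz":0,"rx":0,"ry":0,"rz":3},{"dx":-0.024,"dy":-0.047,"dz":0,"rx":0,"ry":0,"rz":6},{"dx":-0.037,"dy":-0.07,"dz":0,"rx":0,"ry":0,"rz":9},{"dx":-0.049,"dy":-0.094,"dz":0,"rx":0,"ry":0,"rz":12},{"dx":-0.061,"dy":-0.117,"dz":0,"rx":0,"ry":0,"rz":15}]' >/dev/null
python3 -m creep '[{"dx":0,"dy":0,"dz":0.03,"rx":0,"ry":0,"rz":0},{"dx":0,"dy":0,"dz":0.06,"rx":0,"ry":0,"rz":0},{"dx":0,"dy":0,"dz":0.09,"rx":0,"ry":0,"rz":0},{"dx":0,"dy":0,"dz":0.12,"rx":0,"ry":0,"rz":0},{"dx":0,"dy":0,"dz":0.142,"rx":0,"ry":0,"rz":0}]' >/dev/null
python3 - <<'E'
from h import *
goto([.56,.39,.031]); print(monitor.get_obs()["q"])
E
```

```text
d(mm) [-0.9 -1.7 19.6] tcp [0.559  0.3885 0.0506] cur yaw -151.9 z [-0.004 -0.006 -1.   ] t 11.9 F [-0.5 -0.4 -1.2]
[-0.26264122  0.95414726 -0.74424965  1.46532899  0.71222874  1.01168929
  2.44642196]
```

```bash

python3 -m creep '[{"dx":0,"dy":0,"dz":0.01,"rx":0,"ry":0,"rz":0},{"dx":0,"dy":0,"dz":0.015,"rx":0,"ry":0,"rz":0},{"dx":0,"dy":0,"dz":0.018,"rx":0,"ry":0,"rz":0},{"dx":0,"dy":0,"dz":0.019,"rx":0,"ry":0,"rz":0},{"dx":0,"dy":0,"dz":0.0195,"rx":0,"ry":0,"rz":0}]' | egrep "pos|force"
python3 -m creep '[{"dx":0,"dy":0,"dz":0.0005,"rx":0,"ry":0,"rz":0},{"dx":0,"dy":0,"dz":0.0005,"rx":0,"ry":0,"rz":0},{"dx":0,"dy":0,"dz":0.0005,"rx":0,"ry":0,"rz":0},{"dx":0,"dy":0,"dz":0.0005,"rx":0,"ry":0,"rz":0},{"dx":0,"dy":0,"dz":0.0005,"rx":0,"ry":0,"rz":0}]' 0.07 | egrep "pos|force|width"
python3 -m creep '[{"dx":0,"dy":0,"dz":-0.03,"rx":0,"ry":0,"rz":0},{"dx":0,"dy":0,"dz":-0.06,"rx":0,"ry":0,"rz":0},{"dx":0,"dy":0,"dz":-0.1,"rx":0,"ry":0,"rz":0},{"dx":0,"dy":0,"dz":-0.14,"rx":0,"ry":0,"rz":0},{"dx":0,"dy":0,"dz":-0.17,"rx":0,"ry":0,"rz":0}]' | egrep "pos|force|width"
python3 - <<'E'
from h import *
# crank: pivot & handle estimate from w1 cloud
for n in("w1","scene0","side0"):
    i=load(n);C=cloud(i);v=hsv(i)[...,2];s=hsv(i)[...,1]
    q=(i["range_z"]>0)&(C[...,2]>.08)&(C[...,2]<.1)&(C[...,0]>.38)&(C[...,0]<.455)&(abs(C[...,1]-.27)<.04)&(v<90)
    P=C[q]; r=cv2.minAreaRect(P[:,:2].astype(np.float32)*1000); print(n,"handle",np.round(r[0],1),np.round(r[1],1),r[2],np.median(P[:,2]),len(P))
    q=(i["range_z"]>0)&(C[...,2]>.068)&(C[...,2]<.079)&(abs(C[...,1]-.19)<.025)&(abs(C[...,0]-.51)<.08)
    k,l,st,c=cv2.connectedComponentsWithStats(q.astype(np.uint8))
    for a in range(1,k):
        if st[a,4]>20: print("post",C[l==a].mean(0).round(4),st[a,4])
    q=(i["range_z"]>0)&(abs(C[...,2]-.0245)<.004)&(abs(C[...,0]-.49)<.16)&(abs(C[...,1]-.035)<.16)&(s<70)
    r=cv2.minAreaRect(C[q][:,:2].astype(np.float32)*1000); print("tray",r)
goto([.42,.27,.2],86)
E
```

```text
tcp_pos: [0.5609, 0.3917, 0.0357]
wrist_force: [1.1, 0.7, -2.0]
gripper_force: 45.0
tcp_pos: [0.5604, 0.3911, 0.034]
wrist_force: [-0.2, -0.0, -1.0]
gripper_width: 0.0668
gripper_force: 0.0
tcp_pos: [0.5605, 0.3919, 0.2074]
wrist_force: [0.1, 1.1, -0.3]
gripper_width: 0.0699
gripper_force: 0.0
w1 handle [422.6 252.3] [40.8 52.6] 84.54825592041016 0.09312320838592231 512
post [0.4418 0.2043 0.0726] 75
post [0.4573 0.189  0.0729] 174
post [0.561  0.1792 0.0728] 154
tray ((494.20721435546875, 52.05614471435547), (283.7353820800781, 268.00079345703125), 84.91873168945312)
scene0 handle [426.4 254.1] [38.9 58.6] 82.24623107910156 0.09037820711524092 96
post [0.4635 0.1905 0.0715] 41
post [0.565  0.1793 0.071 ] 35
tray ((498.1046142578125, 54.69007873535156), (287.0168762207031, 268.6875915527344), 85.25782775878906)
side0 handle [421.6 253.3] [41.2 53.6] 84.36479949951172 0.09286143816113696 218
post [0.5589 0.1791 0.0724] 67
post [0.4568 0.1902 0.0725] 72
post [0.4404 0.2056 0.0718] 27
tray ((494.2814025878906, 54.34930419921875), (287.9957580566406, 268.7809143066406), 84.85470581054688)
d(mm) [ 41.3 181.4   6.7] rz -57.9 (q7 2.55) tcp [0.5605 0.3919 0.2074] cur yaw -151.9 z [ 0.002  0.003 -1.   ] t 13.1 F [ 0.1  1.1 -0.3]
```

```bash

python3 -m creep '[{"dx":0.041,"dy":0.181,"dz":0,"rx":0,"ry":0,"rz":35.8},{"dx":0.041,"dy":0.181,"dz":0,"rx":0,"ry":0,"rz":35.8},{"dx":0.041,"dy":0.181,"dz":0,"rx":0,"ry":0,"rz":35.8},{"dx":0.041,"dy":0.181,"dz":0,"rx":0,"ry":0,"rz":35.8},{"dx":0.041,"dy":0.181,"dz":0,"rx":0,"ry":0,"rz":35.8}]' 0.06 >/dev/null
python3 -m creep '[{"dx":0,"dy":0,"dz":0,"rx":0,"ry":0,"rz":35.8},{"dx":0,"dy":0,"dz":0,"rx":0,"ry":0,"rz":35.8},{"dx":0,"dy":0,"dz":0,"rx":0,"ry":0,"rz":35.8},{"dx":0,"dy":0,"dz":0,"rx":0,"ry":0,"rz":35.8},{"dx":0,"dy":0,"dz":0,"rx":0,"ry":0,"rz":35.8}]' >/dev/null
python3 -m creep '[{"dx":0,"dy":0,"dz":0,"rx":0,"ry":0,"rz":35.8},{"dx":0,"dy":0,"dz":0,"rx":0,"ry":0,"rz":35.8},{"dx":0,"dy":0,"dz":0,"rx":0,"ry":0,"rz":35.8},{"dx":0,"dy":0,"dz":0,"rx":0,"ry":0,"rz":35.8},{"dx":0,"dy":0,"dz":0,"rx":0,"ry":0,"rz":35.8}]' >/dev/null
python3 - <<'E'
from h import *
goto([.422,.2666,.12],84.6); print(monitor.get_obs()["q"])
E
```

```text
d(mm) [-1.6 -3.5 83.8] rz 15.8 (q7 0.91) tcp [0.4197 0.2697 0.2038] cur yaw 100.4 z [ 0.  0. -1.] t 14.4 F [-0.   0.7 -0.1]
[-0.32218226  0.42608731 -0.4156351   1.8637726   0.21541576  0.89531819
  0.91209194]
```

```bash

python3 -m creep '[{"dx":-0.0016,"dy":-0.0035,"dz":0.04,"rx":0,"ry":0,"rz":7},{"dx":-0.0016,"dy":-0.0035,"dz":0.08,"rx":0,"ry":0,"rz":14},{"dx":-0.0016,"dy":-0.0035,"dz":0.085,"rx":0,"ry":0,"rz":15.8},{"dx":-0.0016,"dy":-0.0035,"dz":0.085,"rx":0,"ry":0,"rz":15.8},{"dx":-0.0016,"dy":-0.0035,"dz":0.085,"rx":0,"ry":0,"rz":15.8}]' >/dev/null
python3 - <<'E'
from h import *
goto([.422,.2666,.070],84.6)
# arc table, tool-frame: dy (along tool y = stand +y), dz (down) per 4deg
ph=np.radians(69)
for c in range(7):
    a=ph-np.radians(20*c); r=a-np.radians([4,8,12,16,20])
    print(c,"dy",(80*(np.sin(r)-np.sin(a))).round(1),"dz",(-80*(np.cos(r)-np.cos(a))).round(1))
E
```

```text
d(mm) [ 0.1 -0.4 48.7] rz 0.4 (q7 0.63) tcp [0.4221 0.267  0.1187] cur yaw 85.0 z [-0.  0. -1.] t 14.8 F [-0.5 -0.2 -0.5]
0 dy [ -2.2  -4.7  -7.6 -10.8 -14.3] dz [ -5.1 -10.1 -14.9 -19.5 -23.8]
1 dy [ -3.8  -7.9 -12.2 -16.8 -21.6] dz [ -4.1  -7.9 -11.4 -14.6 -17.5]
2 dy [ -5.  -10.1 -15.4 -20.8 -26.3] dz [-2.5 -4.7 -6.5 -8.  -9. ]
3 dy [ -5.5 -11.1 -16.7 -22.3 -27.8] dz [-0.7 -1.  -0.9 -0.4  0.5]
4 dy [ -5.4 -10.8 -16.  -21.1 -25.9] dz [ 1.3  2.9  4.9  7.2 10. ]
5 dy [ -4.7  -9.1 -13.4 -17.3 -21. ] dz [ 3.   6.4 10.1 14.  18.2]
6 dy [ -3.4  -6.4  -9.1 -11.5 -13.5] dz [ 4.5  9.1 14.  19.1 24.3]
```

```bash

python3 -m creep '[{"dx":0,"dy":0,"dz":0.025,"rx":0,"ry":0,"rz":0},{"dx":0,"dy":0,"dz":0.048,"rx":0,"ry":0,"rz":0},{"dx":0,"dy":0,"dz":0.048,"rx":0,"ry":0,"rz":0},{"dx":0,"dy":0,"dz":0.048,"rx":0,"ry":0,"rz":0},{"dx":0,"dy":0,"dz":0.048,"rx":0,"ry":0,"rz":0}]' >/dev/null
python3 -m creep '[{"dx":0,"dy":0,"dz":0,"rx":0,"ry":0,"rz":0},{"dx":0,"dy":0,"dz":0,"rx":0,"ry":0,"rz":0},{"dx":0,"dy":0,"dz":0,"rx":0,"ry":0,"rz":0},{"dx":0,"dy":0,"dz":0,"rx":0,"ry":0,"rz":0},{"dx":0,"dy":0,"dz":0,"rx":0,"ry":0,"rz":0}]' 0 20
python3 -m creep '[{"dx":0,"dy":-0.0022,"dz":-0.0051,"rx":0,"ry":0,"rz":0},{"dx":0,"dy":-0.0047,"dz":-0.0101,"rx":0,"ry":0,"rz":0},{"dx":0,"dy":-0.0076,"dz":-0.0149,"rx":0,"ry":0,"rz":0},{"dx":0,"dy":-0.0108,"dz":-0.0195,"rx":0,"ry":0,"rz":0},{"dx":0,"dy":-0.0143,"dz":-0.0238,"rx":0,"ry":0,"rz":0}]'
python3 - <<'E'
from h import *
goto([.422-.0013,.2666-.0143,.070+.0238],84.6)
E
```

```text
t: 15.62
tcp_pos: [0.4224, 0.2665, 0.0709]
ee_rot: [0.139, 3.138, 0.001]
wrist_force: [-0.8, -0.2, -0.1]
gripper_width: 0.0311
gripper_force: 0.0
t: 16.03
tcp_pos: [0.422, 0.2605, 0.0957]
ee_rot: [0.133, 3.134, 0.024]
wrist_force: [-0.5, 13.3, -5.6]
gripper_width: 0.0115
gripper_force: 20.0
d(mm) [ 0.6 -8.3  1.8] rz 0.5 (q7 0.63) tcp [0.422  0.2605 0.0957] cur yaw 85.1 z [ 0.006  0.015 -1.   ] t 16.0 F [-0.5 13.3 -5.6]
```

```bash
python3 - <<'E'
from h import *
O=np.array([.5096,.1833,0]);a=np.radians(-5.4);X=np.array([np.cos(a),np.sin(a),0]);Y=np.array([-np.sin(a),np.cos(a),0])
o=monitor.get_obs();d=o["tcp_pos"]-O;print("tcp stand",d@X,d@Y,d[2])
for n in("side","scene"):
    i=grab(n,n+"1");C=cloud(i)-O;x,y,z=C@X,C@Y,C[...,2];v=hsv(i)[...,2]
    # handle parts outside the fingers
    for lo,hi in((-.122,-.106),(-.086,-.074)):
        q=(x>lo)&(x<hi)&(y>.03)&(y<.11)&(z>.05)&(z<.16)&(v<90)
        if q.sum()>3: print(n,lo,q.sum(),"y",np.percentile(y[q],[5,50,95]).round(3),"z",np.percentile(z[q],[5,50,95]).round(3))
    # canister mouth: bright aluminium
    q=(abs(x)<.028)&(y>.03)&(z>.06)&(z<.2)&(y<.2); print("can y",np.percentile(y[q],[2,50,98]).round(3),"z",np.percentile(z[q],[2,50,98]).round(3))
im=cv2.imread("pics/side1.png")[200:384,100:300]; cv2.imwrite("pics/c1.png",cv2.resize(im,None,fx=3.2,fy=3.2,interpolation=cv2.INTER_CUBIC))
E
```

```text
tcp stand -0.09444961891428355 0.06860718033595034 0.09574268849526751
side -0.122 51 y [0.066 0.071 0.074] z [0.101 0.107 0.109]
can y [0.052 0.07  0.102] z [0.078 0.114 0.13 ]
scene -0.086 116 y [0.048 0.067 0.088] z [0.102 0.118 0.148]
can y [0.053 0.089 0.109] z [0.062 0.102 0.129]
```

View pics/c1.png

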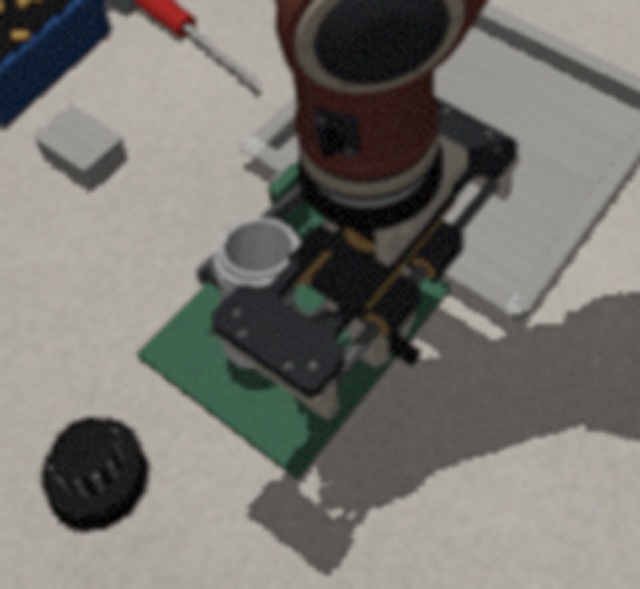

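```bash

python3 -m creep '[{"dx":0,"dy":0.008,"dz":0,"rx":0,"ry":0,"rz":0},{"dx":0,"dy":0.008,"dz":0,"rx":0,"ry":0,"rz":0},{"dx":0,"dy":0.008,"dz":0.004,"rx":0,"ry":0,"rz":0},{"dx":0,"dy":0.008,"dz":0.01,"rx":0,"ry":0,"rz":0},{"dx":0,"dy":0.008,"dz":0.01,"rx":0,"ry":0,"rz":0}]' 0.035 >/dev/null
python3 -m creep '[{"dx":0,"dy":0,"dz":0,"rx":0,"ry":0,"rz":0},{"dx":0,"dy":0,"dz":0,"rx":0,"ry":0,"rz":0},{"dx":0,"dy":0,"dz":0,"rx":0,"ry":0,"rz":0},{"dx":0,"dy":0,"dz":0,"rx":0,"ry":0,"rz":0},{"dx":0,"dy":0,"dz":0,"rx":0,"ry":0,"rz":0}]' 0 22
python3 - <<'E'
from h import *
O=np.array([.5096,.1833,0]);a=np.radians(-5.4);X=np.array([np.cos(a),np.sin(a),0]);Y=np.array([-np.sin(a),np.cos(a),0])
o=monitor.get_obs();d=o["tcp_pos"]-O;print("tcp stand",d@X,d@Y,d[2])
ph=np.radians(57.7)
for c in range(7):
    a=ph-np.radians(20*c); r=a-np.radians([4,8,12,16,20])
    print(c,"dy",(80*(np.sin(r)-np.sin(a))).round(1),"dz",(-80*(np.cos(r)-np.cos(a))).round(1))
E
```

```text
t: 16.97
tcp_pos: [0.4218, 0.2603, 0.0844]
ee_rot: [0.139, 3.138, 0.001]
wrist_force: [-0.2, -0.0, -0.6]
gripper_width: 0.0117
gripper_force: 22.0
tcp stand -0.09468596883776059 0.06843053125147398 0.08442961719053296
0 dy [ -3.1  -6.6 -10.4 -14.4 -18.7] dz [ -4.6  -9.  -13.1 -17.  -20.5]
1 dy [ -4.5  -9.3 -14.2 -19.3 -24.6] dz [ -3.3  -6.2  -8.8 -11.  -12.9]
2 dy [ -5.4 -10.8 -16.4 -21.9 -27.5] dz [-1.5 -2.6 -3.4 -3.8 -3.7]
3 dy [ -5.6 -11.1 -16.5 -21.9 -27.1] dz [0.4 1.2 2.4 4.  5.9]
4 dy [ -5.1 -10.  -14.7 -19.2 -23.5] dz [ 2.3  4.9  7.9 11.2 14.8]
5 dy [ -4.   -7.7 -11.1 -14.2 -17. ] dz [ 3.9  8.1 12.5 17.1 22. ]
6 dy [-2.4 -4.5 -6.2 -7.5 -8.4] dz [ 5.  10.2 15.5 21.  26.5]
```

```bash

python3 -m creep '[{"dx":0,"dy":-0.0031,"dz":-0.0046,"rx":0,"ry":0,"rz":0},{"dx":0,"dy":-0.0066,"dz":-0.009,"rx":0,"ry":0,"rz":0},{"dx":0,"dy":-0.0104,"dz":-0.0131,"rx":0,"ry":0,"rz":0},{"dx":0,"dy":-0.0144,"dz":-0.017,"rx":0,"ry":0,"rz":0},{"dx":0,"dy":-0.0187,"dz":-0.0205,"rx":0,"ry":0,"rz":0}]' | egrep "pos|force"
python3 -m creep '[{"dx":0,"dy":-0.0045,"dz":-0.0033,"rx":0,"ry":0,"rz":0},{"dx":0,"dy":-0.0093,"dz":-0.0062,"rx":0,"ry":0,"rz":0},{"dx":0,"dy":-0.0142,"dz":-0.0088,"rx":0,"ry":0,"rz":0},{"dx":0,"dy":-0.0193,"dz":-0.011,"rx":0,"ry":0,"rz":0},{"dx":0,"dy":-0.0246,"dz":-0.0129,"rx":0,"ry":0,"rz":0}]' | egrep "pos|force"
python3 -m creep '[{"dx":0,"dy":-0.0054,"dz":-0.0015,"rx":0,"ry":0,"rz":0},{"dx":0,"dy":-0.0108,"dz":-0.0026,"rx":0,"ry":0,"rz":0},{"dx":0,"dy":-0.0164,"dz":-0.0034,"rx":0,"ry":0,"rz":0},{"dx":0,"dy":-0.0219,"dz":-0.0038,"rx":0,"ry":0,"rz":0},{"dx":0,"dy":-0.0275,"dz":-0.0037,"rx":0,"ry":0,"rz":0}]'
python3 - <<'E'
from h import *
O=np.array([.5096,.1833,0]);a=np.radians(-5.4);X=np.array([np.cos(a),np.sin(a),0]);Y=np.array([-np.sin(a),np.cos(a),0])
o=monitor.get_obs();d=o["tcp_pos"]-O;print("tcp stand",d@X,d@Y,d[2], "phi",np.degrees(np.arctan2(d@Y,d[2]+.019-.06)),np.hypot(d@Y,d[2]+.019-.06))
E
```

```text
tcp_pos: [0.4201, 0.2438, 0.105]
wrist_force: [1.7, 7.1, -11.1]
gripper_force: 22.0
tcp_pos: [0.4182, 0.2227, 0.1192]
wrist_force: [-0.9, 10.3, -4.0]
gripper_force: 22.0
t: 18.22
tcp_pos: [0.4162, 0.199, 0.1252]
ee_rot: [0.13, 3.132, 0.024]
wrist_force: [-6.0, 13.0, 11.0]
gripper_width: 0.0115
gripper_force: 22.0
tcp stand -0.09446334495844899 0.006855068234764337 0.1251763516008013 phi 4.6557214223933965 0.08445501837857236
```

```bash

python3 -m creep '[{"dx":0,"dy":-0.0056,"dz":-0.002,"rx":0,"ry":0,"rz":0},{"dx":0,"dy":-0.0111,"dz":-0.002,"rx":0,"ry":0,"rz":0},{"dx":0,"dy":-0.0165,"dz":-0.001,"rx":0,"ry":0,"rz":0},{"dx":0,"dy":-0.0219,"dz":0.001,"rx":0,"ry":0,"rz":0},{"dx":0,"dy":-0.0271,"dz":0.003,"rx":0,"ry":0,"rz":0}]' | egrep "pos|force"
python3 -m creep '[{"dx":0,"dy":-0.0051,"dz":0.0023,"rx":0,"ry":0,"rz":0},{"dx":0,"dy":-0.01,"dz":0.0049,"rx":0,"ry":0,"rz":0},{"dx":0,"dy":-0.0147,"dz":0.0079,"rx":0,"ry":0,"rz":0},{"dx":0,"dy":-0.0192,"dz":0.0112,"rx":0,"ry":0,"rz":0},{"dx":0,"dy":-0.0235,"dz":0.0148,"rx":0,"ry":0,"rz":0}]' | egrep "pos|force"
python3 -m creep '[{"dx":0,"dy":-0.004,"dz":0.0039,"rx":0,"ry":0,"rz":0},{"dx":0,"dy":-0.0077,"dz":0.0081,"rx":0,"ry":0,"rz":0},{"dx":0,"dy":-0.0111,"dz":0.0125,"rx":0,"ry":0,"rz":0},{"dx":0,"dy":-0.0142,"dz":0.0171,"rx":0,"ry":0,"rz":0},{"dx":0,"dy":-0.017,"dz":0.022,"rx":0,"ry":0,"rz":0}]'
python3 - <<'E'
from h import *
O=np.array([.5096,.1833,0]);a=np.radians(-5.4);X=np.array([np.cos(a),np.sin(a),0]);Y=np.array([-np.sin(a),np.cos(a),0])
o=monitor.get_obs();d=o["tcp_pos"]-O;print("tcp stand",d@X,d@Y,d[2], "phi",np.degrees(np.arctan2(d@Y,d[2]+.015-.06)),np.hypot(d@Y,d[2]+.015-.06))
E
```

```text
tcp_pos: [0.4133, 0.1677, 0.1211]
wrist_force: [-3.3, 8.0, 7.1]
gripper_force: 22.0
tcp_pos: [0.4109, 0.143, 0.1055]
wrist_force: [-3.8, 6.9, 4.9]
gripper_force: 22.0
t: 19.47
tcp_pos: [0.4092, 0.1251, 0.0831]
ee_rot: [0.136, 3.137, 0.007]
wrist_force: [-3.0, 5.9, 4.6]
gripper_width: 0.0114
gripper_force: 22.0
tcp stand -0.09449537179576353 -0.06736159287254646 0.08306141297619271 phi -60.53218938417657 0.07737089473484841
```

```bash

python3 -m creep '[{"dx":0,"dy":-0.0018,"dz":0.003,"rx":0,"ry":0,"rz":0},{"dx":0,"dy":-0.004,"dz":0.008,"rx":0,"ry":0,"rz":0},{"dx":0,"dy":-0.0045,"dz":0.01,"rx":0,"ry":0,"rz":0},{"dx":0,"dy":-0.0045,"dz":0.01,"rx":0,"ry":0,"rz":0},{"dx":0,"dy":-0.0045,"dz":0.01,"rx":0,"ry":0,"rz":0}]' | egrep "pos|force"
python3 - <<'E'
from h import *
a=grab("scene","scene2")["pixels"][170:300,230:400];b=grab("side","side2")["pixels"][180:310,160:330]
cv2.imwrite("pics/c2.png",cv2.resize(np.hstack([a,b])[:,:,::-1],None,fx=2.35,fy=2.35,interpolation=cv2.INTER_CUBIC))
E
```

```text
tcp_pos: [0.4087, 0.1199, 0.0725]
wrist_force: [-1.4, 5.1, -1.5]
gripper_force: 22.0
```

View pics/c2.png

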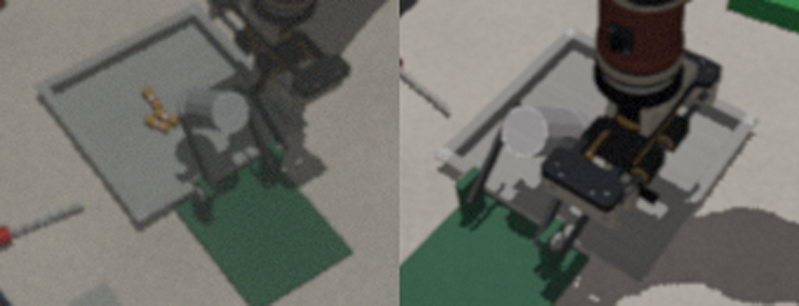

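```bash

python3 -m creep '[{"dx":0,"dy":0.0024,"dz":-0.0050,"rx":0,"ry":0,"rz":0},{"dx":0,"dy":0.0050,"dz":-0.0099,"rx":0,"ry":0,"rz":0},{"dx":0,"dy":0.008,"dz":-0.0146,"rx":0,"ry":0,"rz":0},{"dx":0,"dy":0.0115,"dz":-0.0190,"rx":0,"ry":0,"rz":0},{"dx":0,"dy":0.0152,"dz":-0.0232,"rx":0,"ry":0,"rz":0}]' | egrep "pos|force"
python3 -m creep '[{"dx":0,"dy":0.0040,"dz":-0.0040,"rx":0,"ry":0,"rz":0},{"dx":0,"dy":0.0082,"dz":-0.0076,"rx":0,"ry":0,"rz":0},{"dx":0,"dy":0.0127,"dz":-0.0109,"rx":0,"ry":0,"rz":0},{"dx":0,"dy":0.0174,"dz":-0.0139,"rx":0,"ry":0,"rz":0},{"dx":0,"dy":0.0223,"dz":-0.0166,"rx":0,"ry":0,"rz":0}]' | egrep "pos|force"
python3 - <<'E'
from h import *
O=np.array([.5096,.1833,0]);a=np.radians(-5.4);X=np.array([np.cos(a),np.sin(a),0]);Y=np.array([-np.sin(a),np.cos(a),0])
o=monitor.get_obs();d=o["tcp_pos"]-O;print("tcp stand",d@X,d@Y,d[2], "phi",np.degrees(np.arctan2(d@Y,d[2]+.016-.06)),np.hypot(d@Y,d[2]+.016-.06))
ph=np.radians(-26)
for c in range(5):
    a=ph+np.radians(20*c); r=a+np.radians([4,8,12,16,20])
    print(c,"dy",(80*(np.sin(r)-np.sin(a))).round(1),"dz",(-80*(np.cos(r)-np.cos(a))).round(1))
E
```

```text
tcp_pos: [0.4098, 0.1326, 0.0948]
wrist_force: [2.5, 1.6, -16.1]
gripper_force: 22.0
tcp_pos: [0.4114, 0.1506, 0.1119]
wrist_force: [1.3, -9.0, -2.9]
gripper_force: 22.0
tcp stand -0.09463972670216389 -0.041831566570058605 0.11186592068905198 phi -31.649076544537756 0.07972241311374072
0 dy [ 5.1 10.3 15.7 21.2 26.7] dz [-2.3 -4.2 -5.7 -6.9 -7.7]
1 dy [ 5.6 11.2 16.7 22.3 27.7] dz [-0.4 -0.4 -0.   0.8  1.9]
2 dy [ 5.4 10.6 15.7 20.6 25.4] dz [ 1.5  3.4  5.7  8.3 11.3]
3 dy [ 4.5  8.8 12.8 16.5 20. ] dz [ 3.3  6.9 10.8 14.9 19.3]
4 dy [ 3.1  5.9  8.4 10.5 12.2] dz [ 4.6  9.5 14.5 19.7 25. ]
```

```bash

python3 -m creep '[{"dx":0,"dy":0.0051,"dz":-0.0023,"rx":0,"ry":0,"rz":0},{"dx":0,"dy":0.0103,"dz":-0.0042,"rx":0,"ry":0,"rz":0},{"dx":0,"dy":0.0157,"dz":-0.0057,"rx":0,"ry":0,"rz":0},{"dx":0,"dy":0.0212,"dz":-0.0069,"rx":0,"ry":0,"rz":0},{"dx":0,"dy":0.0267,"dz":-0.0077,"rx":0,"ry":0,"rz":0}]' | egrep "pos|force"
python3 -m creep '[{"dx":0,"dy":0.0056,"dz":-0.0004,"rx":0,"ry":0,"rz":0},{"dx":0,"dy":0.0112,"dz":-0.0004,"rx":0,"ry":0,"rz":0},{"dx":0,"dy":0.0167,"dz":0,"rx":0,"ry":0,"rz":0},{"dx":0,"dy":0.0223,"dz":0.0008,"rx":0,"ry":0,"rz":0},{"dx":0,"dy":0.0277,"dz":0.0019,"rx":0,"ry":0,"rz":0}]' | egrep "pos|force"
python3 -m creep '[{"dx":0,"dy":0.0054,"dz":0.0015,"rx":0,"ry":0,"rz":0},{"dx":0,"dy":0.0106,"dz":0.0034,"rx":0,"ry":0,"rz":0},{"dx":0,"dy":0.0157,"dz":0.0057,"rx":0,"ry":0,"rz":0},{"dx":0,"dy":0.0206,"dz":0.0083,"rx":0,"ry":0,"rz":0},{"dx":0,"dy":0.0254,"dz":0.0113,"rx":0,"ry":0,"rz":0}]' | egrep "pos|force"
python3 -m creep '[{"dx":0,"dy":0.0045,"dz":0.0033,"rx":0,"ry":0,"rz":0},{"dx":0,"dy":0.0088,"dz":0.0069,"rx":0,"ry":0,"rz":0},{"dx":0,"dy":0.0128,"dz":0.0108,"rx":0,"ry":0,"rz":0},{"dx":0,"dy":0.0165,"dz":0.0149,"rx":0,"ry":0,"rz":0},{"dx":0,"dy":0.02,"dz":0.0193,"rx":0,"ry":0,"rz":0}]' | egrep "pos|force"
python3 -m creep '[{"dx":0,"dy":0.0031,"dz":0.0046,"rx":0,"ry":0,"rz":0},{"dx":0,"dy":0.0059,"dz":0.0095,"rx":0,"ry":0,"rz":0},{"dx":0,"dy":0.0084,"dz":0.0145,"rx":0,"ry":0,"rz":0},{"dx":0,"dy":0.0092,"dz":0.0168,"rx":0,"ry":0,"rz":0},{"dx":0,"dy":0.0095,"dz":0.0185,"rx":0,"ry":0,"rz":0}]' | egrep "pos|force"
python3 - <<'E'
from h import *
O=np.array([.5096,.1833,0]);a=np.radians(-5.4);X=np.array([np.cos(a),np.sin(a),0]);Y=np.array([-np.sin(a),np.cos(a),0])
o=monitor.get_obs();d=o["tcp_pos"]-O;print("tcp stand",d@X,d@Y,d[2], "phi",np.degrees(np.arctan2(d@Y,d[2]+.016-.06)),np.hypot(d@Y,d[2]+.016-.06))
E
```

```text
tcp_pos: [0.4138, 0.1737, 0.1214]
wrist_force: [-3.4, -12.4, 17.7]
gripper_force: 22.0
tcp_pos: [0.4172, 0.2071, 0.1202]
wrist_force: [-1.8, -5.5, 11.3]
gripper_force: 22.0
tcp_pos: [0.4197, 0.2336, 0.1083]
wrist_force: [-0.7, -4.1, 7.4]
gripper_force: 22.0
tcp_pos: [0.4217, 0.2542, 0.0889]
wrist_force: [-0.8, -3.3, 6.2]
gripper_force: 22.0
tcp_pos: [0.4228, 0.2652, 0.0703]
wrist_force: [-0.8, 0.3, 4.9]
gripper_force: 22.0
tcp stand -0.09414609588243292 0.07332655026470628 0.07026165115654785 phi 70.29519004981147 0.0778874655845901
```

```bash

python3 -m creep '[{"dx":0,"dy":0.001,"dz":0.003,"rx":0,"ry":0,"rz":0},{"dx":0,"dy":0.0015,"dz":0.005,"rx":0,"ry":0,"rz":0},{"dx":0,"dy":0.0015,"dz":0.006,"rx":0,"ry":0,"rz":0},{"dx":0,"dy":0.0015,"dz":0.006,"rx":0,"ry":0,"rz":0},{"dx":0,"dy":0.0015,"dz":0.006,"rx":0,"ry":0,"rz":0}]' | egrep "pos|force"
python3 -m creep '[{"dx":0,"dy":0,"dz":-0.005,"rx":0,"ry":0,"rz":0},{"dx":0,"dy":0,"dz":-0.005,"rx":0,"ry":0,"rz":0},{"dx":0,"dy":0,"dz":-0.005,"rx":0,"ry":0,"rz":0},{"dx":0,"dy":0,"dz":-0.005,"rx":0,"ry":0,"rz":0},{"dx":0,"dy":0,"dz":-0.005,"rx":0,"ry":0,"rz":0}]' 0.05 | egrep "pos|force"
python3 -m creep '[{"dx":0,"dy":0,"dz":-0.04,"rx":0,"ry":0,"rz":0},{"dx":0,"dy":0,"dz":-0.08,"rx":0,"ry":0,"rz":0},{"dx":0,"dy":0,"dz":-0.12,"rx":0,"ry":0,"rz":0},{"dx":0,"dy":0,"dz":-0.15,"rx":0,"ry":0,"rz":0},{"dx":0,"dy":0,"dz":-0.17,"rx":0,"ry":0,"rz":0}]' | egrep "pos|force"
python3 - <<'E'
from h import *
O=np.array([.5096,.1833,0]);a=np.radians(-5.4);X=np.array([np.cos(a),np.sin(a),0]);Y=np.array([-np.sin(a),np.cos(a),0])
cl=np.array([.559,.389])
for n in("scene","side"):
    i=grab(n,n+"3");C=cloud(i);v=hsv(i)[...,2];D=C-O;x,y,z=D@X,D@Y,C[...,2]
    q=(abs(x)<.04)&(abs(y-.085)<.045)&(z>.104)&(z<.118);c,r=cv2.minEnclosingCircle((C[q][:,:2]*1000).astype(np.float32));print(n,"rim",c,r,np.percentile(z[q],[5,50,95]),q.sum())
    q=(abs(C[...,0]-.56)<.06)&(abs(C[...,1]-.39)<.06)&(z>.042)&(z<.06)&(v<100)
    c,r=cv2.minEnclosingCircle((C[q][:,:2]*1000).astype(np.float32));print("cap hub",c,r,np.median(z[q]),q.sum())
goto([.56,.39,.12]); print(monitor.get_obs()["q"])
E
```

```text
tcp_pos: [0.423, 0.2675, 0.0643]
wrist_force: [-1.5, 1.0, 6.7]
gripper_force: 22.0
tcp_pos: [0.422, 0.2652, 0.0671]
wrist_force: [0.4, 0.2, -0.4]
gripper_force: 0.0
tcp_pos: [0.4229, 0.2661, 0.2405]
wrist_force: [-0.5, -0.5, -0.7]
gripper_force: 0.0
scene rim (521.8511962890625, 268.41455078125) 26.99258041381836 [0.10447583 0.10759164 0.11135212] 100
cap hub (564.6461791992188, 390.8930358886719) 21.807723999023438 0.049556821160542164 193
side rim (517.6956176757812, 269.1467590332031) 27.321765899658203 [0.10483326 0.10840958 0.11134965] 141
cap hub (559.7449340820312, 392.4044189453125) 21.259063720703125 0.05061102794402755 360
d(mm) [-123.9  134.2  122.1] tcp [0.4238 0.2668 0.2407] cur yaw 84.9 z [ 0.007  0.004 -1.   ] t 24.2 F [0.1 0.6 0.3]
[-0.34931689  0.37508654 -0.35714551  1.8129029   0.15674356  0.97311586
  0.71048404]
```

```bash

python3 -m creep '[{"dx":-0.124,"dy":0.125,"dz":0,"rx":0,"ry":0,"rz":-35.8},{"dx":-0.124,"dy":0.125,"dz":0,"rx":0,"ry":0,"rz":-35.8},{"dx":-0.124,"dy":0.125,"dz":0,"rx":0,"ry":0,"rz":-35.8},{"dx":-0.124,"dy":0.125,"dz":0,"rx":0,"ry":0,"rz":-35.8},{"dx":-0.124,"dy":0.125,"dz":0,"rx":0,"ry":0,"rz":-35.8}]' 0.07 >/dev/null
python3 -m creep '[{"dx":0,"dy":0,"dz":0,"rx":0,"ry":0,"rz":-35.8},{"dx":0,"dy":0,"dz":0,"rx":0,"ry":0,"rz":-35.8},{"dx":0,"dy":0,"dz":0,"rx":0,"ry":0,"rz":-35.8},{"dx":0,"dy":0,"dz":0,"rx":0,"ry":0,"rz":-35.8},{"dx":0,"dy":0,"dz":0,"rx":0,"ry":0,"rz":-35.8}]' >/dev/null
python3 -m creep '[{"dx":0,"dy":0,"dz":0,"rx":0,"ry":0,"rz":-35.8},{"dx":0,"dy":0,"dz":0,"rx":0,"ry":0,"rz":-35.8},{"dx":0,"dy":0,"dz":0,"rx":0,"ry":0,"rz":-35.8},{"dx":0,"dy":0,"dz":0,"rx":0,"ry":0,"rz":-35.8},{"dx":0,"dy":0,"dz":0,"rx":0,"ry":0,"rz":-35.8}]' >/dev/null
python3 -m creep '[{"dx":0,"dy":0,"dz":0,"rx":0,"ry":0,"rz":0},{"dx":0,"dy":0,"dz":0,"rx":0,"ry":0,"rz":0},{"dx":0,"dy":0,"dz":0,"rx":0,"ry":0,"rz":0},{"dx":0,"dy":0,"dz":0,"rx":0,"ry":0,"rz":0},{"dx":0,"dy":0,"dz":0,"rx":0,"ry":0,"rz":0}]' >/dev/null
python3 - <<'E'
from h import *
i=grab("wrist","w3");C=cloud(i);v=hsv(i)[...,2];z=C[...,2]
q=(abs(C[...,0]-.56)<.06)&(abs(C[...,1]-.39)<.06)&(z>.044)&(z<.06)&(v<100)
c,r=cv2.minEnclosingCircle((C[q][:,:2]*1000).astype(np.float32));print("cap hub",c,r,np.median(z[q]),q.sum())
q=(abs(C[...,0]-.52)<.05)&(abs(C[...,1]-.27)<.05)&(z>.104)&(z<.118)
if q.sum():c,r=cv2.minEnclosingCircle((C[q][:,:2]*1000).astype(np.float32));print("rim",c,r,np.median(z[q]),q.sum())
goto([.5605,.3912,.12]); print(monitor.get_obs()["q"])
E
```

```text
cap hub (559.972900390625, 390.0236511230469) 21.132843017578125 0.05036675094507895 760
rim (517.7078247070312, 266.5968322753906) 27.21927833557129 0.10880012823989799 781
d(mm) [-11.1  -6.4 117.1] tcp [0.5566 0.379  0.2371] cur yaw -167.7 z [ 0. -0. -1.] t 26.0 F [-1.1 -0.3 -0.3]
[-0.23980601  0.74603473 -0.78997288  1.30407899  0.52420352  1.30040081
  2.32491582]
```

```bash

python3 -m creep '[{"dx":-0.0103,"dy":-0.0064,"dz":0.04,"rx":0,"ry":0,"rz":0},{"dx":-0.0103,"dy":-0.0064,"dz":0.08,"rx":0,"ry":0,"rz":0},{"dx":-0.0103,"dy":-0.0064,"dz":0.12,"rx":0,"ry":0,"rz":0},{"dx":-0.0103,"dy":-0.0064,"dz":0.16,"rx":0,"ry":0,"rz":0},{"dx":-0.0103,"dy":-0.0064,"dz":0.175,"rx":0,"ry":0,"rz":0}]' >/dev/null
python3 -m creep '[{"dx":0,"dy":0,"dz":0,"rx":0,"ry":0,"rz":0},{"dx":0,"dy":0,"dz":0,"rx":0,"ry":0,"rz":0},{"dx":0,"dy":0,"dz":0,"rx":0,"ry":0,"rz":0},{"dx":0,"dy":0,"dz":0,"rx":0,"ry":0,"rz":0},{"dx":0,"dy":0,"dz":0,"rx":0,"ry":0,"rz":0}]' >/dev/null
python3 - <<'E'
from h import *
goto([.5602,.3903,.0305]); print(monitor.get_obs()["q"])
E
```

```text
d(mm) [ 1.1  2.  34.5] tcp [0.5618 0.3917 0.065 ] cur yaw -167.7 z [ 0.004  0.003 -1.   ] t 26.8 F [ 0.7  0.5 -0.6]
[-0.28222424  0.92305474 -0.70159874  1.45501706  0.65760672  1.00179182
  2.21095924]
```

```bash

python3 -m creep '[{"dx":0.001,"dy":0.002,"dz":0.01,"rx":0,"ry":0,"rz":0},{"dx":0.001,"dy":0.002,"dz":0.02,"rx":0,"ry":0,"rz":0},{"dx":0.001,"dy":0.002,"dz":0.03,"rx":0,"ry":0,"rz":0},{"dx":0.001,"dy":0.002,"dz":0.034,"rx":0,"ry":0,"rz":0},{"dx":0.001,"dy":0.002,"dz":0.034,"rx":0,"ry":0,"rz":0}]' | egrep "pos|force"
python3 -m creep '[{"dx":0,"dy":0,"dz":0,"rx":0,"ry":0,"rz":0},{"dx":0,"dy":0,"dz":0,"rx":0,"ry":0,"rz":0},{"dx":0,"dy":0,"dz":0,"rx":0,"ry":0,"rz":0},{"dx":0,"dy":0,"dz":0,"rx":0,"ry":0,"rz":0},{"dx":0,"dy":0,"dz":0,"rx":0,"ry":0,"rz":0}]' 0.03 45 | egrep "pos|force"
python3 -m creep '[{"dx":0,"dy":0,"dz":0,"rx":0,"ry":0,"rz":0},{"dx":0,"dy":0,"dz":0,"rx":0,"ry":0,"rz":0},{"dx":0,"dy":0,"dz":0,"rx":0,"ry":0,"rz":0},{"dx":0,"dy":0,"dz":0,"rx":0,"ry":0,"rz":0},{"dx":0,"dy":0,"dz":0,"rx":0,"ry":0,"rz":0}]' | egrep "pos|force|wid"
python3 -m creep '[{"dx":0,"dy":0,"dz":-0.03,"rx":0,"ry":0,"rz":0},{"dx":0,"dy":0,"dz":-0.06,"rx":0,"ry":0,"rz":0},{"dx":0,"dy":0,"dz":-0.09,"rx":0,"ry":0,"rz":0},{"dx":0,"dy":0,"dz":-0.12,"rx":0,"ry":0,"rz":0},{"dx":0,"dy":0,"dz":-0.14,"rx":0,"ry":0,"rz":0}]' | egrep "pos|force|wid"
python3 - <<'E'
from h import *
goto([.5178,.2670,.165]); print(monitor.get_obs()["q"])
E
```

```text
tcp_pos: [0.5581, 0.3879, 0.0258]
wrist_force: [0.8, 0.0, 0.7]
gripper_force: 0.0
tcp_pos: [0.5593, 0.3893, 0.0286]
wrist_force: [-0.2, 0.0, 0.5]
gripper_force: 0.2
tcp_pos: [0.5593, 0.3893, 0.0286]
wrist_force: [1.2, -0.2, 1.9]
gripper_width: 0.0391
gripper_force: 45.0
tcp_pos: [0.559, 0.3896, 0.1707]
wrist_force: [0.0, 0.7, -0.3]
gripper_width: 0.0394
gripper_force: 45.0
d(mm) [111.   66.4   5.5] tcp [0.559  0.3896 0.1707] cur yaw -167.7 z [ 0.001  0.002 -1.   ] t 28.5 F [ 0.   0.7 -0.3]
[-0.25981212  0.81236176 -0.76172204  1.36842136  0.57162425  1.18300188
  2.27891628]
```

```bash

python3 -m creep '[{"dx":0.022,"dy":0.013,"dz":0.0055,"rx":0,"ry":0,"rz":-3},{"dx":0.044,"dy":0.027,"dz":0.0055,"rx":0,"ry":0,"rz":-6},{"dx":0.066,"dy":0.04,"dz":0.0055,"rx":0,"ry":0,"rz":-9},{"dx":0.09,"dy":0.053,"dz":0.0055,"rx":0,"ry":0,"rz":-12},{"dx":0.111,"dy":0.0664,"dz":0.0055,"rx":0,"ry":0,"rz":-15}]' >/dev/null
python3 -m creep '[{"dx":0,"dy":0,"dz":0,"rx":0,"ry":0,"rz":0},{"dx":0,"dy":0,"dz":0,"rx":0,"ry":0,"rz":0},{"dx":0,"dy":0,"dz":0,"rx":0,"ry":0,"rz":0},{"dx":0,"dy":0,"dz":0,"rx":0,"ry":0,"rz":0},{"dx":0,"dy":0,"dz":0,"rx":0,"ry":0,"rz":0}]' >/dev/null
python3 - <<'E'
from h import *
goto([.5178,.2670,.133]); print(monitor.get_obs()["q"])
E
```

```text
d(mm) [ 0.9  0.3 29.7] tcp [0.5176 0.2679 0.1627] cur yaw -152.6 z [-0.     0.001 -1.   ] t 29.3 F [-0.   1.  -1.2]
[-0.00824767  0.70977259 -0.86512892  1.6796864   0.61033408  1.04332405
  2.5459629 ]
```

Lower to just above engagement, then turn clockwise.

```bash

python3 -m creep '[{"dx":0.001,"dy":0,"dz":0.01,"rx":0,"ry":0,"rz":0},{"dx":0.001,"dy":0,"dz":0.02,"rx":0,"ry":0,"rz":0},{"dx":0.001,"dy":0,"dz":0.027,"rx":0,"ry":0,"rz":0},{"dx":0.001,"dy":0,"dz":0.03,"rx":0,"ry":0,"rz":0},{"dx":0.001,"dy":0,"dz":0.03,"rx":0,"ry":0,"rz":0}]' | egrep "pos|force"
python3 -m creep '[{"dx":0,"dy":0,"dz":0.001,"rx":0,"ry":0,"rz":0},{"dx":0,"dy":0,"dz":0.002,"rx":0,"ry":0,"rz":0},{"dx":0,"dy":0,"dz":0.003,"rx":0,"ry":0,"rz":0},{"dx":0,"dy":0,"dz":0.003,"rx":0,"ry":0,"rz":0},{"dx":0,"dy":0,"dz":0.003,"rx":0,"ry":0,"rz":0}]'
python3 - <<'E'
from h import *
goto([.5178,.2670,.133]); print(monitor.get_obs()["torque"])
E
```

```text
tcp_pos: [0.5186, 0.2655, 0.1315]
wrist_force: [1.8, 1.1, -1.4]
gripper_force: 45.0
t: 30.13
tcp_pos: [0.5187, 0.2658, 0.1299]
ee_rot: [-2.682, 1.634, -0.001]
wrist_force: [2.4, 1.1, -0.7]
gripper_width: 0.0393
gripper_force: 45.0
d(mm) [-1.5  0.2 -3.1] tcp [0.5187 0.2658 0.1299] cur yaw -152.7 z [ 0.001  0.001 -1.   ] t 30.1 F [ 2.4  1.1 -0.7]
[ 0.22669541 -0.45510882 -0.05283255]
```

```bash

python3 -m creep '[{"dx":-0.001,"dy":0,"dz":0.0005,"rx":0,"ry":0,"rz":7},{"dx":-0.001,"dy":0,"dz":0.001,"rx":0,"ry":0,"rz":14},{"dx":-0.001,"dy":0,"dz":0.0013,"rx":0,"ry":0,"rz":21},{"dx":-0.001,"dy":0,"dz":0.0016,"rx":0,"ry":0,"rz":28},{"dx":-0.001,"dy":0,"dz":0.002,"rx":0,"ry":0,"rz":35}]' | egrep "pos|force"
python3 -m creep '[{"dx":0,"dy":0,"dz":0.0003,"rx":0,"ry":0,"rz":7},{"dx":0,"dy":0,"dz":0.0006,"rx":0,"ry":0,"rz":14},{"dx":0,"dy":0,"dz":0.0008,"rx":0,"ry":0,"rz":21},{"dx":0,"dy":0,"dz":0.0011,"rx":0,"ry":0,"rz":28},{"dx":0,"dy":0,"dz":0.0014,"rx":0,"ry":0,"rz":35}]' | egrep "pos|force"
python3 - <<'E'
from h import *
goto([.5178,.2670,.1166]); o=monitor.get_obs();print(o["torque"],o["q"])
E
```

```text
tcp_pos: [0.5177, 0.2667, 0.1283]
wrist_force: [-0.3, -0.2, 2.0]
gripper_force: 45.0
tcp_pos: [0.5174, 0.2671, 0.127]
wrist_force: [0.4, 0.2, 1.7]
gripper_force: 45.0
d(mm) [-0.2 -0.3 10.4] tcp [0.5174 0.2671 0.127 ] cur yaw 137.0 z [ 0.     0.001 -1.   ] t 31.0 F [0.4 0.2 1.7]
[ 0.10959747 -0.14907767 -0.00098156] [-0.20188628  0.65950501 -0.50573853  1.7240602   0.40076884  0.8619434
  1.50784611]
```

```bash

python3 -m creep '[{"dx":0,"dy":0,"dz":0.0003,"rx":0,"ry":0,"rz":7},{"dx":0,"dy":0,"dz":0.0006,"rx":0,"ry":0,"rz":14},{"dx":0,"dy":0,"dz":0.0008,"rx":0,"ry":0,"rz":21},{"dx":0,"dy":0,"dz":0.0011,"rx":0,"ry":0,"rz":28},{"dx":0,"dy":0,"dz":0.0014,"rx":0,"ry":0,"rz":35}]' | egrep "pos|force: \["
python3 -m creep '[{"dx":0,"dy":0,"dz":0.0003,"rx":0,"ry":0,"rz":7},{"dx":0,"dy":0,"dz":0.0006,"rx":0,"ry":0,"rz":14},{"dx":0,"dy":0,"dz":0.0008,"rx":0,"ry":0,"rz":21},{"dx":0,"dy":0,"dz":0.0011,"rx":0,"ry":0,"rz":28},{"dx":0,"dy":0,"dz":0.0014,"rx":0,"ry":0,"rz":35}]' | egrep "pos|force: \["
python3 -m creep '[{"dx":0,"dy":0,"dz":0.0003,"rx":0,"ry":0,"rz":7},{"dx":0,"dy":0,"dz":0.0006,"rx":0,"ry":0,"rz":14},{"dx":0,"dy":0,"dz":0.0008,"rx":0,"ry":0,"rz":21},{"dx":0,"dy":0,"dz":0.0011,"rx":0,"ry":0,"rz":28},{"dx":0,"dy":0,"dz":0.0014,"rx":0,"ry":0,"rz":35}]' | egrep "pos|force: \["
python3 -m creep '[{"dx":0,"dy":0,"dz":0.0003,"rx":0,"ry":0,"rz":7},{"dx":0,"dy":0,"dz":0.0006,"rx":0,"ry":0,"rz":14},{"dx":0,"dy":0,"dz":0.0008,"rx":0,"ry":0,"rz":21},{"dx":0,"dy":0,"dz":0.0011,"rx":0,"ry":0,"rz":28},{"dx":0,"dy":0,"dz":0.0014,"rx":0,"ry":0,"rz":35}]' | egrep "pos|force: \["
python3 - <<'E'
from h import *
goto([.5178,.2670,.1166]); o=monitor.get_obs();print(o["torque"],o["q"])
E
```

```text
tcp_pos: [0.5166, 0.2674, 0.1256]
wrist_force: [-1.4, -0.1, 2.4]
tcp_pos: [0.5166, 0.2688, 0.1243]
wrist_force: [-0.6, 2.5, 2.8]
tcp_pos: [0.5172, 0.2697, 0.1229]
wrist_force: [0.7, 3.0, 2.2]
tcp_pos: [0.5181, 0.2702, 0.1217]
wrist_force: [1.8, 2.9, 1.6]
d(mm) [-3.3 -0.2  5.1] tcp [0.5181 0.2702 0.1217] cur yaw -2.9 z [ 0.002  0.006 -1.   ] t 32.6 F [1.8 2.9 1.6]
[ 0.77296279 -0.34277173  0.0402162 ] [-0.63406561  0.62572482  0.18834778  1.74153497 -0.16188265  0.78440846
 -0.41684317]
```

```bash

python3 -m creep '[{"dx":-0.001,"dy":0,"dz":0.0003,"rx":0,"ry":0,"rz":7},{"dx":-0.001,"dy":0,"dz":0.0006,"rx":0,"ry":0,"rz":14},{"dx":-0.001,"dy":0,"dz":0.0008,"rx":0,"ry":0,"rz":21},{"dx":-0.001,"dy":0,"dz":0.0011,"rx":0,"ry":0,"rz":28},{"dx":-0.001,"dy":0,"dz":0.0014,"rx":0,"ry":0,"rz":35}]' | egrep "pos|force: \["
python3 -m creep '[{"dx":0,"dy":0,"dz":0.0003,"rx":0,"ry":0,"rz":7},{"dx":0,"dy":0,"dz":0.0006,"rx":0,"ry":0,"rz":14},{"dx":0,"dy":0,"dz":0.0008,"rx":0,"ry":0,"rz":21},{"dx":0,"dy":0,"dz":0.0011,"rx":0,"ry":0,"rz":28},{"dx":0,"dy":0,"dz":0.0014,"rx":0,"ry":0,"rz":35}]' | egrep "pos|force: \["
python3 -m creep '[{"dx":0,"dy":0,"dz":0.0003,"rx":0,"ry":0,"rz":7},{"dx":0,"dy":0,"dz":0.0006,"rx":0,"ry":0,"rz":14},{"dx":0,"dy":0,"dz":0.0008,"rx":0,"ry":0,"rz":21},{"dx":0,"dy":0,"dz":0.0011,"rx":0,"ry":0,"rz":28},{"dx":0,"dy":0,"dz":0.0014,"rx":0,"ry":0,"rz":35}]' | egrep "pos|force: \["
python3 - <<'E'
from h import *
goto([.5178,.2670,.1166]); o=monitor.get_obs();print(o["torque"],o["q"])
E
```

```text
tcp_pos: [0.5193, 0.2696, 0.1205]
wrist_force: [2.6, 4.2, 1.5]
tcp_pos: [0.5199, 0.2688, 0.1191]
wrist_force: [3.4, 2.8, 1.4]
tcp_pos: [0.52, 0.2675, 0.1176]
wrist_force: [4.4, 1.5, 0.3]
d(mm) [-1.9  1.1  1. ] tcp [0.52   0.2675 0.1176] cur yaw -108.0 z [ 0.006  0.004 -1.   ] t 33.9 F [4.4 1.5 0.3]
[ 0.27253942 -0.70239258  0.10187972] [-0.93394431  0.72555172  0.71116282  1.75558484 -0.59798683  0.88177639
 -1.840146  ]
```

```bash

python3 -m creep '[{"dx":0,"dy":0,"dz":0.0003,"rx":0,"ry":0,"rz":7},{"dx":0,"dy":0,"dz":0.0006,"rx":0,"ry":0,"rz":14},{"dx":0,"dy":0,"dz":0.0008,"rx":0,"ry":0,"rz":21},{"dx":0,"dy":0,"dz":0.001,"rx":0,"ry":0,"rz":28},{"dx":0,"dy":0,"dz":0.001,"rx":0,"ry":0,"rz":28}]' | egrep "pos|force: \["
python3 - <<'E'
from h import *
goto([.5178,.2670,.1166]); o=monitor.get_obs();print(o["torque"],o["q"])
E
python3 -m creep '[{"dx":0,"dy":0,"dz":0.0002,"rx":0,"ry":0,"rz":5},{"dx":0,"dy":0,"dz":0.0004,"rx":0,"ry":0,"rz":10},{"dx":0,"dy":0,"dz":0.0006,"rx":0,"ry":0,"rz":14},{"dx":0,"dy":0,"dz":0.0006,"rx":0,"ry":0,"rz":14},{"dx":0,"dy":0,"dz":0.0006,"rx":0,"ry":0,"rz":14}]' | egrep "pos|force: \["
python3 - <<'E'
from h import *
goto([.5178,.2670,.1166]); o=monitor.get_obs();print(o["torque"],o["q"])
E
```

```text
tcp_pos: [0.5194, 0.2665, 0.1165]
wrist_force: [2.9, -0.2, 4.0]
d(mm) [-1.5  0.8 -0.1] tcp [0.5194 0.2665 0.1165] cur yaw -135.9 z [ 0.004  0.002 -1.   ] t 34.3 F [ 2.9 -0.2  4. ]
[ 0.2264618  -0.39421411 -0.15184504] [-0.99921123  0.77262142  0.84473592  1.75912977 -0.70536816  0.93689453
 -2.22772204]
tcp_pos: [0.5191, 0.2659, 0.1164]
wrist_force: [1.8, -0.2, 7.1]
d(mm) [-1.6  0.6 -0.2] tcp [0.5191 0.2659 0.1164] cur yaw -149.7 z [ 0.003  0.002 -1.   ] t 34.7 F [ 1.8 -0.2  7.1]
[-0.09082618 -0.03631422 -0.04181615] [-1.02678017  0.79735743  0.90738667  1.760909   -0.7552348   0.96819251
 -2.4217989 ]
```

```bash

python3 -m creep '[{"dx":0,"dy":0,"dz":0,"rx":0,"ry":0,"rz":0},{"dx":0,"dy":0,"dz":0,"rx":0,"ry":0,"rz":0},{"dx":0,"dy":0,"dz":0,"rx":0,"ry":0,"rz":0},{"dx":0,"dy":0,"dz":0,"rx":0,"ry":0,"rz":0},{"dx":0,"dy":0,"dz":0,"rx":0,"ry":0,"rz":0}]' 0.07 >/dev/null
python3 -m creep '[{"dx":0,"dy":0,"dz":-0.02,"rx":0,"ry":0,"rz":0},{"dx":0,"dy":0,"dz":-0.06,"rx":0,"ry":0,"rz":0},{"dx":0,"dy":0,"dz":-0.1,"rx":0,"ry":0,"rz":-7},{"dx":0,"dy":0,"dz":-0.14,"rx":0,"ry":0,"rz":-14},{"dx":0,"dy":0,"dz":-0.16,"rx":0,"ry":0,"rz":-21}]' >/dev/null
python3 -m creep '[{"dx":0,"dy":0,"dz":0,"rx":0,"ry":0,"rz":-35.8},{"dx":0,"dy":0,"dz":0,"rx":0,"ry":0,"rz":-35.8},{"dx":0,"dy":0,"dz":0,"rx":0,"ry":0,"rz":-35.8},{"dx":0,"dy":0,"dz":0,"rx":0,"ry":0,"rz":-35.8},{"dx":0,"dy":0,"dz":0,"rx":0,"ry":0,"rz":-35.8}]' >/dev/null
python3 - <<'E'
from h import *
i=grab("wrist","w4");C=cloud(i);z=C[...,2];v=hsv(i)[...,2]
for lo,hi in((.133,.146),(.108,.119)):
    q=(i["range_z"]>0)&(z>lo)&(z<hi)&(v<100)&(abs(C[...,0]-.52)<.05)&(abs(C[...,1]-.27)<.05)
    P=C[q];c,r=cv2.minEnclosingCircle(P[:,:2].astype(np.float32)*1000);print(c,r,np.median(P[:,2]),len(P))
goto([.495,.06,.25],-60); print(monitor.get_obs()["q"])
E
```

```text
(518.2198486328125, 266.2594299316406) 21.06510353088379 0.13847928570262907 1035
(518.5866088867188, 266.1055603027344) 31.622777938842773 0.1145323862218264 1004
d(mm) [-13.2 206.3  24. ] rz -32.3 (q7 -1.74) tcp [0.5165 0.2656 0.274 ] cur yaw -92.3 z [-0.003  0.    -1.   ] t 36.0 F [-0.6 -0.8 -0.1]
[-0.96993615  0.54637282  0.76424809  1.56097525 -0.39748165  1.19853164
 -1.74128761]
```

```bash

python3 -m creep '[{"dx":-0.013,"dy":0.206,"dz":0.02,"rx":0,"ry":0,"rz":-32},{"dx":-0.013,"dy":0.206,"dz":0.02,"rx":0,"ry":0,"rz":-32},{"dx":-0.013,"dy":0.206,"dz":0.02,"rx":0,"ry":0,"rz":-32},{"dx":-0.013,"dy":0.206,"dz":0.02,"rx":0,"ry":0,"rz":-32},{"dx":-0.013,"dy":0.206,"dz":0.02,"rx":0,"ry":0,"rz":-32}]' >/dev/null
python3 -m creep '[{"dx":0,"dy":0,"dz":0,"rx":0,"ry":0,"rz":-32},{"dx":0,"dy":0,"dz":0,"rx":0,"ry":0,"rz":-32},{"dx":0,"dy":0,"dz":0,"rx":0,"ry":0,"rz":-32},{"dx":0,"dy":0,"dz":0,"rx":0,"ry":0,"rz":-32},{"dx":0,"dy":0,"dz":0,"rx":0,"ry":0,"rz":-32}]' >/dev/null
python3 - <<'E'
from h import *
i=grab("wrist","w5");goto([.495,.06,.25],-60); print(monitor.get_obs()["q"])
C=cloud(i);H=hsv(i);z=C[...,2]
q=(abs(C[...,0]-.49)<.13)&(abs(C[...,1]-.035)<.12)&(H[...,1]>90)&(z<.04)&(z>.0)
v,u=np.nonzero(q);print(u.min(),u.max(),v.min(),v.max(),C[q].mean(0))
u0,v0=int(u.mean()),int(v.mean());s=45
v0=max(v0,s);print(u0,v0)
cv2.imwrite("pics/c5.png",cv2.resize(i["pixels"][v0-s:v0+s,u0-s-15:u0+s+15,::-1],None,fx=6,fy=6,interpolation=cv2.INTER_CUBIC))
E
```

```text
d(mm) [0.4 1.7 4.2] rz 31.3 (q7 -0.44) tcp [0.4934 0.0605 0.2542] cur yaw -28.7 z [-0.003  0.001 -1.   ] t 36.9 F [-0.4 -0.7 -0.1]
[-0.52047722  0.37013009  0.49821933  1.81087357 -0.20574891  1.01454941
 -0.44220591]
263 292 76 205 [0.50738674 0.03130094 0.01421067]
278 178
```

View pics/c5.png

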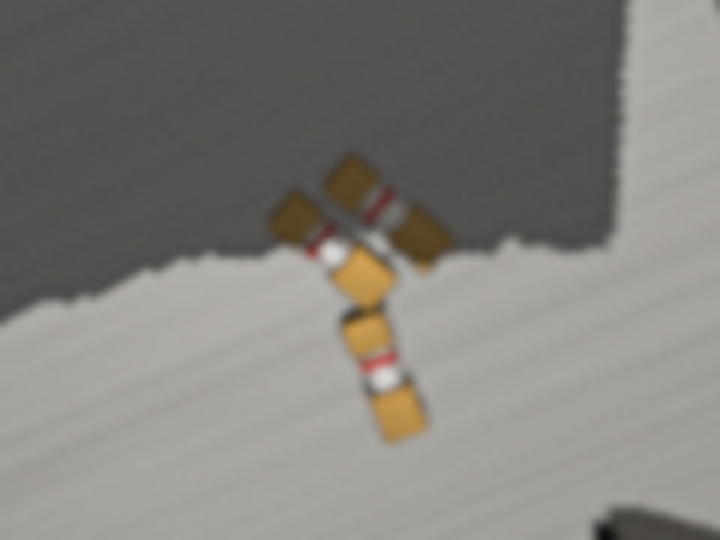

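```bash
python3 - <<'E'
from h import *
i=load("w5");C=cloud(i);H=hsv(i);z=C[...,2]
q=(abs(C[...,0]-.507)<.06)&(abs(C[...,1]-.031)<.06)&(z>.0095)&(z<.03)
m=cv2.morphologyEx(q.astype(np.uint8),cv2.MORPH_OPEN,np.ones((3,3)))
k,l,s,c=cv2.connectedComponentsWithStats(m)
for a in range(1,k):
    if s[a,4]>30:
        P=C[l==a];r=cv2.minAreaRect((P[:,:2]*1000).astype(np.float32));print(s[a],"c",np.round(r[0],1),"sz",np.round(r[1],1),"ang",round(r[2],1),"z",np.percentile(P[:,2],[10,50,90]).round(4))
e=dict(A=((366,312),(405,440)),B=((278,207),(380,292)),C=((338,165),(440,258)))
for n,(p,r) in e.items():
    W=plane(i,np.array([p,r])/6+[218,133],.0155);d=W[1]-W[0];print(n,"mid",W.mean(0).round(4),"len",np.linalg.norm(d).round(4),"heading",np.degrees(np.arctan2(d[1],d[0])).round(1))
fl=(abs(C[...,0]-.507)<.06)&(abs(C[...,1]-.031)<.06)&(z<.009);print("floor z",np.median(z[fl]))
E
```

```text
[273 159  21  19 164] c [519.4  41.4] sz [11.8 34. ] ang 21.1 z [0.0123 0.0142 0.0155]
[263 166  21  17 163] c [502.5  40.5] sz [12.1 33.1] ang 21.9 z [0.0121 0.014  0.0153]
[275 184  14  23 164] c [498.9   6.2] sz [35.8 11.7] ang 82.7 z [0.0122 0.0141 0.0154]
A mid [0.4992 0.0053 0.0155] len 0.0349 heading -101.4
B mid [0.5021 0.0407 0.0155] len 0.033 heading -68.8
C mid [0.5194 0.042  0.0155] len 0.0342 heading -70.9
floor z 0.0026784438029399116
```

```bash

python3 - <<'E'
from h import *
goto([.5194,.0414,.07],-69)
E
python3 -m creep '[{"dx":0,"dy":0,"dz":0.06,"rx":0,"ry":0,"rz":35.8},{"dx":0,"dy":0,"dz":0.06,"rx":0,"ry":0,"rz":35.8},{"dx":0,"dy":0,"dz":0.06,"rx":0,"ry":0,"rz":35.8},{"dx":0,"dy":0,"dz":0.06,"rx":0,"ry":0,"rz":35.8},{"dx":0,"dy":0,"dz":0.06,"rx":0,"ry":0,"rz":35.8}]' 0.05 15 >/dev/null
python3 - <<'E'
from h import *
goto([.5194,.0414,.07],-69)
E
```

```text
d(mm) [ -4.1  32.5 184.1] rz 40.3 (q7 -0.44) tcp [0.4934 0.0605 0.2542] cur yaw -28.7 z [-0.003  0.001 -1.   ] t 36.9 F [-0.4 -0.7 -0.1]
d(mm) [ 16.   28.5 123.7] rz 3.8 (q7 -0.92) tcp [0.4933 0.0606 0.1938] cur yaw -65.2 z [-0.003 -0.    -1.   ] t 37.3 F [-0.4  0.6  0.1]
```

```bash

python3 -m creep '[{"dx":0.016,"dy":0.0285,"dz":0.04,"rx":0,"ry":0,"rz":3.8},{"dx":0.016,"dy":0.0285,"dz":0.08,"rx":0,"ry":0,"rz":3.8},{"dx":0.016,"dy":0.0285,"dz":0.11,"rx":0,"ry":0,"rz":3.8},{"dx":0.016,"dy":0.0285,"dz":0.124,"rx":0,"ry":0,"rz":3.8},{"dx":0.016,"dy":0.0285,"dz":0.124,"rx":0,"ry":0,"rz":3.8}]' >/dev/null
python3 -m creep '[{"dx":0,"dy":0,"dz":0,"rx":0,"ry":0,"rz":0},{"dx":0,"dy":0,"dz":0,"rx":0,"ry":0,"rz":0},{"dx":0,"dy":0,"dz":0,"rx":0,"ry":0,"rz":0},{"dx":0,"dy":0,"dz":0,"rx":0,"ry":0,"rz":0},{"dx":0,"dy":0,"dz":0,"rx":0,"ry":0,"rz":0}]' >/dev/null
python3 - <<'E'
from h import *
goto([.5194,.0414,.005],-69)
E
```

```text
d(mm) [-2.4 -0.7 67. ] rz 0.5 (q7 -0.79) tcp [0.5218 0.0416 0.072 ] cur yaw -68.5 z [ 0.002  0.    -1.   ] t 38.1 F [-0.7  0.2  0.6]
```

```bash

python3 -m creep '[{"dx":-0.0024,"dy":-0.0007,"dz":0.02,"rx":0,"ry":0,"rz":0},{"dx":-0.0024,"dy":-0.0007,"dz":0.04,"rx":0,"ry":0,"rz":0},{"dx":-0.0024,"dy":-0.0007,"dz":0.045,"rx":0,"ry":0,"rz":0},{"dx":-0.0024,"dy":-0.0007,"dz":0.045,"rx":0,"ry":0,"rz":0},{"dx":-0.0024,"dy":-0.0007,"dz":0.045,"rx":0,"ry":0,"rz":0}]' >/dev/null
python3 - <<'E'
from h import *
goto([.5194,.0414,.005],-69)
E
python3 -m creep '[{"dx":0,"dy":0,"dz":0.01,"rx":0,"ry":0,"rz":0},{"dx":0,"dy":0,"dz":0.018,"rx":0,"ry":0,"rz":0},{"dx":0,"dy":0,"dz":0.021,"rx":0,"ry":0,"rz":0},{"dx":0,"dy":0,"dz":0.021,"rx":0,"ry":0,"rz":0},{"dx":0,"dy":0,"dz":0.021,"rx":0,"ry":0,"rz":0}]' >/dev/null
python3 - <<'E'
from h import *
goto([.5194,.0414,.005],-69)
E
```

```text
d(mm) [ 0.4 -0.2 21.4] rz 0.5 (q7 -0.73) tcp [0.5191 0.0411 0.0264] cur yaw -68.5 z [ 0.001 -0.    -1.   ] t 38.6 F [-0.4  0.5 -0.3]
d(mm) [ 1.   0.1 -0.4] rz 0.5 (q7 -0.71) tcp [0.5185 0.0411 0.0046] cur yaw -68.5 z [-0.001 -0.    -1.   ] t 39.0 F [-0.   0.1  0.2]
```

```bash

python3 -m creep '[{"dx":0,"dy":0,"dz":0,"rx":0,"ry":0,"rz":0},{"dx":0,"dy":0,"dz":0,"rx":0,"ry":0,"rz":0},{"dx":0,"dy":0,"dz":0,"rx":0,"ry":0,"rz":0},{"dx":0,"dy":0,"dz":0,"rx":0,"ry":0,"rz":0},{"dx":0,"dy":0,"dz":0,"rx":0,"ry":0,"rz":0}]' 0.031 15 | egrep "grip"
python3 -m creep '[{"dx":0,"dy":0,"dz":0,"rx":0,"ry":0,"rz":0},{"dx":0,"dy":0,"dz":0,"rx":0,"ry":0,"rz":0},{"dx":0,"dy":0,"dz":0,"rx":0,"ry":0,"rz":0},{"dx":0,"dy":0,"dz":0,"rx":0,"ry":0,"rz":0},{"dx":0,"dy":0,"dz":0,"rx":0,"ry":0,"rz":0}]' 0.0295 15 | egrep "grip"
python3 -m creep '[{"dx":0,"dy":0,"dz":0,"rx":0,"ry":0,"rz":0},{"dx":0,"dy":0,"dz":0,"rx":0,"ry":0,"rz":0},{"dx":0,"dy":0,"dz":0,"rx":0,"ry":0,"rz":0},{"dx":0,"dy":0,"dz":0,"rx":0,"ry":0,"rz":0},{"dx":0,"dy":0,"dz":0,"rx":0,"ry":0,"rz":0}]' 0.0295 15 | egrep "grip"
```

```text
gripper_width: 0.0317
gripper_force: 3.2
gripper_width: 0.0295
gripper_force: 5.5
gripper_width: 0.0298
gripper_force: 5.5
```

```bash

python3 -m creep '[{"dx":0,"dy":0,"dz":0,"rx":0,"ry":0,"rz":0},{"dx":0,"dy":0,"dz":0,"rx":0,"ry":0,"rz":0},{"dx":0,"dy":0,"dz":0,"rx":0,"ry":0,"rz":0},{"dx":0,"dy":0,"dz":0,"rx":0,"ry":0,"rz":0},{"dx":0,"dy":0,"dz":0,"rx":0,"ry":0,"rz":0}]' 0.0295 7 | egrep "grip"
python3 -m creep '[{"dx":0,"dy":0,"dz":0,"rx":0,"ry":0,"rz":0},{"dx":0,"dy":0,"dz":0,"rx":0,"ry":0,"rz":0},{"dx":0,"dy":0,"dz":0,"rx":0,"ry":0,"rz":0},{"dx":0,"dy":0,"dz":0,"rx":0,"ry":0,"rz":0},{"dx":0,"dy":0,"dz":0,"rx":0,"ry":0,"rz":0}]' 0.0285 7 | egrep "grip"
python3 - <<'E'
from h import *
g=[]
for k in range(5):
    grab("wrist"); o=monitor.get_obs(); g.append((o["gripper_width"],o["gripper_force"]))
print(np.round(g,4))
i=grab("wrist","w6");goto([0.5194,.0414,.005])
print(proj(i,[.519,.041,.012]))
E
```

```text
gripper_width: 0.0298
gripper_force: 5.5
gripper_width: 0.0285
gripper_force: 6.0
[[0.0285 6.0004]
 [0.029  6.0007]
 [0.0289 6.001 ]
 [0.029  6.0009]
 [0.0284 6.0009]]
d(mm) [ 0.7 -0.1  0.1] tcp [0.5188 0.041  0.0051] cur yaw -68.5 z [ 0.001 -0.    -1.   ] t 41.4 F [-0.5  1.1  5.1]
[[259.16651737 233.58398155]]
```

```bash

python3 -m creep '[{"dx":0,"dy":0,"dz":0,"rx":0,"ry":0,"rz":0},{"dx":0,"dy":0,"dz":0,"rx":0,"ry":0,"rz":0},{"dx":0,"dy":0,"dz":0,"rx":0,"ry":0,"rz":0},{"dx":0,"dy":0,"dz":0,"rx":0,"ry":0,"rz":0},{"dx":0,"dy":0,"dz":0,"rx":0,"ry":0,"rz":0}]' 0.026 9 | egrep "grip"
python3 -m creep '[{"dx":0,"dy":0,"dz":-0.02,"rx":0,"ry":0,"rz":0},{"dx":0,"dy":0,"dz":-0.05,"rx":0,"ry":0,"rz":0},{"dx":0,"dy":0,"dz":-0.08,"rx":0,"ry":0,"rz":0},{"dx":0,"dy":0,"dz":-0.11,"rx":0,"ry":0,"rz":0},{"dx":0,"dy":0,"dz":-0.13,"rx":0,"ry":0,"rz":0}]' | egrep "grip|pos"
python3 - <<'E'
from h import *
for n in("scene","side"):
    i=grab(n,n+"4");C=cloud(i);H=hsv(i);h,s,v=[H[...,k] for k in range(3)]
    for name,m in (("red",((h<8)|(h>172))&(s>120)),("green",(h>50)&(h<95)&(s>70))):
        q=m&(C[...,2]>.033)&(C[...,2]<.06)&(C[...,0]>0.2)&(C[...,0]<.8)&(C[...,1]<-.1)&(C[...,1]>-.6)
        r=cv2.minAreaRect(C[q][:,:2].astype(np.float32)*1000); print(n,name,np.round(r[0]),np.round(r[1]),round(r[2],1),q.sum(),np.percentile(C[q][:,2],90))
goto([.406,-.302,.13])
E
```

```text
gripper_width: 0.0274
gripper_force: 9.0
tcp_pos: [0.5188, 0.0409, 0.1366]
gripper_width: 0.0274
gripper_force: 9.0
scene red [ 625. -289.] [121. 101.] 13.8 98 0.040482518294064684
scene green [ 414. -302.] [123. 104.] 2.1 114 0.04036551974668161
side red [ 605. -293.] [ 93. 102.] 15.0 112 0.04051818759817074
side green [ 405. -303.] [118. 104.] 2.5 192 0.04030705660041065
d(mm) [-232.3  277.     6.6] tcp [0.5204 0.0409 0.1374] cur yaw -68.5 z [ 0.006  0.    -1.   ] t 42.3 F [-0.8  0.2 -0.9]
```

```bash

python3 -m creep '[{"dx":-0.125,"dy":0.15,"dz":0,"rx":0,"ry":0,"rz":-35.8},{"dx":-0.125,"dy":0.15,"dz":0,"rx":0,"ry":0,"rz":-35.8},{"dx":-0.125,"dy":0.15,"dz":0,"rx":0,"ry":0,"rz":-35.8},{"dx":-0.125,"dy":0.15,"dz":0,"rx":0,"ry":0,"rz":-35.8},{"dx":-0.125,"dy":0.15,"dz":0,"rx":0,"ry":0,"rz":-35.8}]' >/dev/null
python3 - <<'E'
from h import *
goto([.408,-.324,.13],2.5)
E
```

```text
d(mm) [-173.6   55.8    3.8] rz -35.0 (q7 0.01) tcp [ 0.4543 -0.1476  0.1335] cur yaw -32.5 z [-0.004 -0.001 -1.   ] t 42.7 F [ 0.9 -0.3 -0.6]
```

```bash

python3 -m creep '[{"dx":-0.172,"dy":0.056,"dz":0,"rx":0,"ry":0,"rz":-35},{"dx":-0.172,"dy":0.056,"dz":0,"rx":0,"ry":0,"rz":-35},{"dx":-0.172,"dy":0.056,"dz":0,"rx":0,"ry":0,"rz":-35},{"dx":-0.172,"dy":0.056,"dz":0,"rx":0,"ry":0,"rz":-35},{"dx":-0.172,"dy":0.056,"dz":0,"rx":0,"ry":0,"rz":-35}]' >/dev/null
python3 -m creep '[{"dx":0,"dy":0,"dz":0.02,"rx":0,"ry":0,"rz":0},{"dx":0,"dy":0,"dz":0.04,"rx":0,"ry":0,"rz":0},{"dx":0,"dy":0,"dz":0.06,"rx":0,"ry":0,"rz":0},{"dx":0,"dy":0,"dz":0.07,"rx":0,"ry":0,"rz":0},{"dx":0,"dy":0,"dz":0.07,"rx":0,"ry":0,"rz":0}]' |grep grip
python3 - <<'E'
from h import *
goto([.408,-.324,.011],2.5)
i=grab("wrist","w7");C=cloud(i);H=hsv(i)
q=(H[...,0]>50)&(H[...,0]<95)&(H[...,1]>70)&(C[...,2]>.034)&(C[...,2]<.046)
r=cv2.minAreaRect(C[q][:,:2].astype(np.float32)*1000); print(np.round(r[0]),np.round(r[1]),r[2],q.sum())
E
```

```text
gripper_width: 0.0276
gripper_force: 9.0
d(mm) [-6.9 -1.4 50.6] rz -0.2 (q7 0.84) tcp [ 0.4094 -0.3173  0.0616] cur yaw 2.3 z [-0.006  0.005 -1.   ] t 43.5 F [-0.4 -0.1 -0.2]
[ 408. -305.] [120.  99.] 2.5041632652282715 2939
```

```bash

python3 -m creep '[{"dx":-0.007,"dy":-0.0014,"dz":0.01,"rx":0,"ry":0,"rz":0},{"dx":-0.007,"dy":-0.0014,"dz":0.03,"rx":0,"ry":0,"rz":0},{"dx":-0.007,"dy":-0.0014,"dz":0.045,"rx":0,"ry":0,"rz":0},{"dx":-0.007,"dy":-0.0014,"dz":0.05,"rx":0,"ry":0,"rz":0},{"dx":-0.007,"dy":-0.0014,"dz":0.05,"rx":0,"ry":0,"rz":0}]' |egrep "pos|force"
python3 -m creep '[{"dx":0,"dy":0,"dz":0,"rx":0,"ry":0,"rz":0},{"dx":0,"dy":0,"dz":0,"rx":0,"ry":0,"rz":0},{"dx":0,"dy":0,"dz":0,"rx":0,"ry":0,"rz":0},{"dx":0,"dy":0,"dz":0,"rx":0,"ry":0,"rz":0},{"dx":0,"dy":0,"dz":0,"rx":0,"ry":0,"rz":0}]' 0.046 |egrep "pos|width"
python3 -m creep '[{"dx":0,"dy":0,"dz":-0.02,"rx":0,"ry":0,"rz":0},{"dx":0,"dy":0,"dz":-0.06,"rx":0,"ry":0,"rz":0},{"dx":0,"dy":0,"dz":-0.1,"rx":0,"ry":0,"rz":0},{"dx":0,"dy":0,"dz":-0.12,"rx":0,"ry":0,"rz":0},{"dx":0,"dy":0,"dz":-0.13,"rx":0,"ry":0,"rz":0}]' >/dev/null
python3 - <<'E'
from h import *
i=grab("wrist","w8");C=cloud(i);H=hsv(i)
q=(H[...,0]>10)&(H[...,0]<30)&(H[...,1]>90)&(C[...,2]>.005)&(C[...,2]<.04)&(abs(C[...,0]-.408)<.06)&(abs(C[...,1]+.305)<.05)
print("brass in bin",q.sum(),C[q].mean(0))
goto([.4989,.0062,.14],-7.3);print(monitor.get_obs()["q"])
E
```

```text
tcp_pos: [0.41, -0.3263, 0.0141]
wrist_force: [-0.2, 0.4, -0.3]
gripper_force: 9.0
tcp_pos: [0.4108, -0.3266, 0.0155]
gripper_width: 0.0455
brass in bin 226 [ 0.41257673 -0.32653122  0.01503107]
d(mm) [330.  100.2   7.8] rz 9.6 (q7 0.82) tcp [ 0.412  -0.3276  0.1486] cur yaw 2.3 z [ 0.006 -0.004 -1.   ] t 44.9 F [0.4 0.1 0.3]
[ 0.48878212  0.51344292  0.20961371  1.87833603 -0.14982693  0.75770693
  0.82097316]
```

```bash

python3 -m creep '[{"dx":0.18,"dy":0.05,"dz":0,"rx":0,"ry":0,"rz":-19},{"dx":0.18,"dy":0.05,"dz":0,"rx":0,"ry":0,"rz":-19},{"dx":0.18,"dy":0.05,"dz":0,"rx":0,"ry":0,"rz":-19},{"dx":0.18,"dy":0.05,"dz":0,"rx":0,"ry":0,"rz":-19},{"dx":0.18,"dy":0.05,"dz":0,"rx":0,"ry":0,"rz":-19}]' 0.04 15 >/dev/null
python3 - <<'E'
from h import *
goto([.5025,.0405,.14],21.5)
E
```

```text
d(mm) [147.4 112.1   3.9] rz 0.2 (q7 0.72) tcp [ 0.453  -0.1379  0.1432] cur yaw 21.7 z [-0.003  0.005 -1.   ] t 45.3 F [-0.5  1.1  0. ]
```

```bash

python3 -m creep '[{"dx":0.145,"dy":0.11,"dz":0,"rx":0,"ry":0,"rz":0},{"dx":0.145,"dy":0.11,"dz":0,"rx":0,"ry":0,"rz":0},{"dx":0.145,"dy":0.11,"dz":0,"rx":0,"ry":0,"rz":0},{"dx":0.145,"dy":0.11,"dz":0,"rx":0,"ry":0,"rz":0},{"dx":0.145,"dy":0.11,"dz":0,"rx":0,"ry":0,"rz":0}]' >/dev/null
python3 -m creep '[{"dx":0,"dy":0,"dz":0.04,"rx":0,"ry":0,"rz":0},{"dx":0,"dy":0,"dz":0.07,"rx":0,"ry":0,"rz":0},{"dx":0,"dy":0,"dz":0.08,"rx":0,"ry":0,"rz":0},{"dx":0,"dy":0,"dz":0.08,"rx":0,"ry":0,"rz":0},{"dx":0,"dy":0,"dz":0.08,"rx":0,"ry":0,"rz":0}]' >/dev/null
python3 - <<'E'
from h import *
goto([.5025,.0405,.005],21.5)
i=grab("wrist","w9");C=cloud(i);z=C[...,2]
q=(abs(C[...,0]-.507)<.06)&(abs(C[...,1]-.025)<.06)&(z>.0095)&(z<.03)
m=cv2.morphologyEx(q.astype(np.uint8),cv2.MORPH_OPEN,np.ones((3,3)))
k,l,s,c=cv2.connectedComponentsWithStats(m)
for a in range(1,k):
    if s[a,4]>30:
        P=C[l==a];r=cv2.minAreaRect((P[:,:2]*1000).astype(np.float32));print(s[a],"c",np.round(r[0],1),"sz",np.round(r[1],1),"ang",round(r[2],1))
E
```

```text
d(mm) [ 9.6  3.9 59.3] rz -0.2 (q7 0.38) tcp [0.5024 0.0302 0.0643] cur yaw 21.3 z [-0.002 -0.    -1.   ] t 46.1 F [-0.1  0.4  0.2]
[ 230  177   43   75 1090] c [501.5  19. ] sz [68.8 23.6] ang 88.8
```

```bash

python3 -m creep '[{"dx":0.0096,"dy":0.0039,"dz":0,"rx":0,"ry":0,"rz":0},{"dx":0.0096,"dy":0.0039,"dz":0.02,"rx":0,"ry":0,"rz":0},{"dx":0.0096,"dy":0.0039,"dz":0.035,"rx":0,"ry":0,"rz":0},{"dx":0.0096,"dy":0.0039,"dz":0.035,"rx":0,"ry":0,"rz":0},{"dx":0.0096,"dy":0.0039,"dz":0.035,"rx":0,"ry":0,"rz":0}]' >/dev/null
python3 - <<'E'
from h import *
goto([.5025,.0405,.005],21.5)
E
python3 -m creep '[{"dx":0,"dy":0,"dz":0.01,"rx":0,"ry":0,"rz":0},{"dx":0,"dy":0,"dz":0.02,"rx":0,"ry":0,"rz":0},{"dx":0,"dy":0,"dz":0.023,"rx":0,"ry":0,"rz":0},{"dx":0,"dy":0,"dz":0.023,"rx":0,"ry":0,"rz":0},{"dx":0,"dy":0,"dz":0.023,"rx":0,"ry":0,"rz":0}]' >/dev/null
python3 - <<'E'
from h import *
goto([.5025,.0405,.005],21.5)
E
```

```text
d(mm) [-0.7 -1.3 25.6] rz -0.2 (q7 0.37) tcp [0.5034 0.0416 0.0306] cur yaw 21.3 z [ 0.001  0.    -1.   ] t 46.6 F [ 0.1 -0.1  0.9]
d(mm) [-0.3 -0.6  1.7] rz -0.2 (q7 0.37) tcp [0.5029 0.041  0.0067] cur yaw 21.3 z [-0.001 -0.    -1.   ] t 47.0 F [-0.1  0.4 -0.4]
```

```bash

python3 -m creep '[{"dx":0,"dy":0,"dz":0.001,"rx":0,"ry":0,"rz":0},{"dx":0,"dy":0,"dz":0.001,"rx":0,"ry":0,"rz":0},{"dx":0,"dy":0,"dz":0.001,"rx":0,"ry":0,"rz":0},{"dx":0,"dy":0,"dz":0.001,"rx":0,"ry":0,"rz":0},{"dx":0,"dy":0,"dz":0.001,"rx":0,"ry":0,"rz":0}]' 0.005 15 | grep grip
python3 -m creep '[{"dx":0,"dy":0,"dz":0,"rx":0,"ry":0,"rz":0},{"dx":0,"dy":0,"dz":0,"rx":0,"ry":0,"rz":0},{"dx":0,"dy":0,"dz":0,"rx":0,"ry":0,"rz":0},{"dx":0,"dy":0,"dz":-0.01,"rx":0,"ry":0,"rz":0},{"dx":0,"dy":0,"dz":-0.03,"rx":0,"ry":0,"rz":0}]' | grep grip
python3 -m creep '[{"dx":-0.003,"dy":0.01,"dz":0,"rx":0,"ry":0,"rz":0},{"dx":-0.006,"dy":0.02,"dz":0,"rx":0,"ry":0,"rz":0},{"dx":-0.009,"dy":0.03,"dz":0,"rx":0,"ry":0,"rz":0},{"dx":-0.0115,"dy":0.0406,"dz":0,"rx":0,"ry":0,"rz":0},{"dx":-0.0115,"dy":0.0406,"dz":0.01,"rx":0,"ry":0,"rz":0}]' | grep grip
python3 -m creep '[{"dx":0,"dy":0,"dz":0.01,"rx":0,"ry":0,"rz":0},{"dx":0,"dy":0,"dz":0.017,"rx":0,"ry":0,"rz":0},{"dx":0,"dy":0,"dz":0.019,"rx":0,"ry":0,"rz":0},{"dx":0,"dy":0,"dz":0.0195,"rx":0,"ry":0,"rz":0},{"dx":0,"dy":0,"dz":0.0195,"rx":0,"ry":0,"rz":0}]' | egrep "grip|pos|force"
```

```text
gripper_width: 0.0121
gripper_force: 15.1
gripper_width: 0.0117
gripper_force: 15.0
gripper_width: 0.0116
gripper_force: 15.0
tcp_pos: [0.5429, 0.0449, 0.006]
wrist_force: [-3.2, 0.3, 2.9]
gripper_width: 0.0115
gripper_force: 15.0
```

```bash

python3 -m creep '[{"dx":0,"dy":0,"dz":0,"rx":0,"ry":0,"rz":0},{"dx":0,"dy":0,"dz":0,"rx":0,"ry":0,"rz":0},{"dx":0,"dy":0,"dz":-0.01,"rx":0,"ry":0,"rz":0},{"dx":0,"dy":0,"dz":-0.04,"rx":0,"ry":0,"rz":0},{"dx":0,"dy":0,"dz":-0.08,"rx":0,"ry":0,"rz":0}]' 0.05 >/dev/null
python3 -m creep '[{"dx":0,"dy":0,"dz":-0.06,"rx":0,"ry":0,"rz":35.8},{"dx":0,"dy":0,"dz":-0.06,"rx":0,"ry":0,"rz":35.8},{"dx":0,"dy":0,"dz":-0.06,"rx":0,"ry":0,"rz":35.8},{"dx":0,"dy":0,"dz":-0.06,"rx":0,"ry":0,"rz":35.8},{"dx":0,"dy":0,"dz":-0.06,"rx":0,"ry":0,"rz":35.8}]' >/dev/null
python3 -m creep '[{"dx":0,"dy":0,"dz":0,"rx":0,"ry":0,"rz":35.8},{"dx":0,"dy":0,"dz":0,"rx":0,"ry":0,"rz":35.8},{"dx":0,"dy":0,"dz":0,"rx":0,"ry":0,"rz":35.8},{"dx":0,"dy":0,"dz":0,"rx":0,"ry":0,"rz":35.8},{"dx":0,"dy":0,"dz":0,"rx":0,"ry":0,"rz":35.8}]' >/dev/null
python3 - <<'E'
from h import *
i=grab("wrist","w10");C=cloud(i);z=C[...,2]
q=(abs(C[...,0]-.52)<.07)&(abs(C[...,1]-.025)<.06)&(z>.0105)&(z<.03)
m=cv2.morphologyEx(q.astype(np.uint8),cv2.MORPH_OPEN,np.ones((3,3)))
k,l,s,c=cv2.connectedComponentsWithStats(m)
for a in range(1,k):
    if s[a,4]>30:
        P=C[l==a];r=cv2.minAreaRect((P[:,:2]*1000).astype(np.float32));print(s[a],"c",np.round(r[0],1),"sz",np.round(r[1],1),"ang",round(r[2],1))
goto([.543,.045,.07],-68.7)
E
```

```text
[248 177  32  18 301] c [544.3  39.9] sz [12.1 33.8] ang 21.8
[254 223  23  27 265] c [499.3   0.7] sz [33.8 11.9] ang 72.8
d(mm) [-1.9 -0.9 76.8] rz 17.9 (q7 -0.65) tcp [0.545  0.0455 0.1468] cur yaw -50.8 z [ 0.  0. -1.] t 50.0 F [-0.6  0.3  0.8]
```

```bash

python3 -m creep '[{"dx":0,"dy":0.003,"dz":0.03,"rx":0,"ry":0,"rz":7},{"dx":0,"dy":0.003,"dz":0.06,"rx":0,"ry":0,"rz":14},{"dx":0,"dy":0.003,"dz":0.075,"rx":0,"ry":0,"rz":17.5},{"dx":0,"dy":0.003,"dz":0.075,"rx":0,"ry":0,"rz":17.5},{"dx":0,"dy":0.003,"dz":0.075,"rx":0,"ry":0,"rz":17.5}]' >/dev/null
cat >> h.py <<'E'
def bars(i,box,lo=.0105):
    C=cloud(i);z=C[...,2];x0,x1,y0,y1=box
    q=(C[...,0]>x0)&(C[...,0]<x1)&(C[...,1]>y0)&(C[...,1]<y1)&(z>lo)&(z<.025)
    k,l,s,c=cv2.connectedComponentsWithStats(cv2.morphologyEx(q.astype(np.uint8),cv2.MORPH_OPEN,np.ones((3,3))))
    for a in range(1,k):
        if s[a,4]>30:
            P=C[l==a];r=cv2.minAreaRect((P[:,:2]*1000).astype(np.float32));print(s[a],"c",np.round(r[0],1),"sz",np.round(r[1],1),"ang",round(r[2],1),"z",np.percentile(P[:,2],[10,50,90]).round(4))
E
python3 - <<'E'
from h import *
bars(grab("wrist","w11"),(.45,.59,-.035,.085)); bars(grab("side","side5"),(.45,.59,-.035,.085))
goto([.5443,.041,.005],-68.2)
E
```

```text
[242 199  41  15 513] c [544.4  39.7] sz [12.  33.6] ang 21.9 z [0.0124 0.0141 0.0152]
[265 252  19  12 162] c [504.7  11.3] sz [10.5 16.3] ang 17.5 z [0.0122 0.0141 0.015 ]
d(mm) [-4.3  0.  67.7] rz 0.5 (q7 -0.80) tcp [0.5481 0.0426 0.0727] cur yaw -67.7 z [ 0.003  0.    -1.   ] t 50.5 F [ 0.3 -0.3  0.9]
```

```bash

python3 -m creep '[{"dx":-0.0047,"dy":0.001,"dz":0.02,"rx":0,"ry":0,"rz":0},{"dx":-0.0047,"dy":0.001,"dz":0.04,"rx":0,"ry":0,"rz":0},{"dx":-0.0047,"dy":0.001,"dz":0.045,"rx":0,"ry":0,"rz":0},{"dx":-0.0047,"dy":0.001,"dz":0.045,"rx":0,"ry":0,"rz":0},{"dx":-0.0047,"dy":0.001,"dz":0.045,"rx":0,"ry":0,"rz":0}]' >/dev/null
python3 - <<'E'
from h import *
goto([.5444,.040,.005],-68.2)
E
python3 -m creep '[{"dx":0,"dy":0,"dz":0.01,"rx":0,"ry":0,"rz":0},{"dx":0,"dy":0,"dz":0.019,"rx":0,"ry":0,"rz":0},{"dx":0,"dy":0,"dz":0.022,"rx":0,"ry":0,"rz":0},{"dx":0,"dy":0,"dz":0.022,"rx":0,"ry":0,"rz":0},{"dx":0,"dy":0,"dz":0.022,"rx":0,"ry":0,"rz":0}]' >/dev/null
python3 - <<'E'
from h import *
goto([.5444,.040,.005],-68.2)
E
```

```text
d(mm) [ 0.4  0.1 22.5] rz 0.4 (q7 -0.75) tcp [0.544  0.04   0.0275] cur yaw -67.8 z [ 0.002  0.    -1.   ] t 50.9 F [ 0.7 -0.2  0.1]
d(mm) [ 1.4  0.6 -0.9] rz 0.4 (q7 -0.73) tcp [0.5429 0.04   0.0041] cur yaw -67.8 z [-0. -0. -1.] t 51.4 F [-0.6 -0.   0.2]
```

```bash

python3 -m creep '[{"dx":0.001,"dy":0,"dz":-0.0007,"rx":0,"ry":0,"rz":0},{"dx":0.001,"dy":0,"dz":-0.0007,"rx":0,"ry":0,"rz":0},{"dx":0.001,"dy":0,"dz":-0.0007,"rx":0,"ry":0,"rz":0},{"dx":0.001,"dy":0,"dz":-0.0007,"rx":0,"ry":0,"rz":0},{"dx":0.001,"dy":0,"dz":-0.0007,"rx":0,"ry":0,"rz":0}]' 0.031 15 | egrep "grip"
python3 -m creep '[{"dx":0,"dy":0,"dz":0,"rx":0,"ry":0,"rz":0},{"dx":0,"dy":0,"dz":0,"rx":0,"ry":0,"rz":0},{"dx":0,"dy":0,"dz":0,"rx":0,"ry":0,"rz":0},{"dx":0,"dy":0,"dz":0,"rx":0,"ry":0,"rz":0},{"dx":0,"dy":0,"dz":0,"rx":0,"ry":0,"rz":0}]' 0.031 15 | egrep "grip"
python3 -m creep '[{"dx":0,"dy":0,"dz":0,"rx":0,"ry":0,"rz":0},{"dx":0,"dy":0,"dz":0,"rx":0,"ry":0,"rz":0},{"dx":0,"dy":0,"dz":0,"rx":0,"ry":0,"rz":0},{"dx":0,"dy":0,"dz":0,"rx":0,"ry":0,"rz":0},{"dx":0,"dy":0,"dz":0,"rx":0,"ry":0,"rz":0}]' 0.0295 15 | egrep "grip"
python3 -m creep '[{"dx":0,"dy":0,"dz":0,"rx":0,"ry":0,"rz":0},{"dx":0,"dy":0,"dz":0,"rx":0,"ry":0,"rz":0},{"dx":0,"dy":0,"dz":0,"rx":0,"ry":0,"rz":0},{"dx":0,"dy":0,"dz":0,"rx":0,"ry":0,"rz":0},{"dx":0,"dy":0,"dz":0,"rx":0,"ry":0,"rz":0}]' 0.0295 7 | egrep "grip"
```

```text
gripper_width: 0.0313
gripper_force: 3.0
gripper_width: 0.0311
gripper_force: 3.3
gripper_width: 0.0294
gripper_force: 4.6
gripper_width: 0.0297
gripper_force: 4.6
```

```bash

python3 -m creep '[{"dx":0,"dy":0,"dz":0,"rx":0,"ry":0,"rz":0},{"dx":0,"dy":0,"dz":0,"rx":0,"ry":0,"rz":0},{"dx":0,"dy":0,"dz":0,"rx":0,"ry":0,"rz":0},{"dx":0,"dy":0,"dz":0,"rx":0,"ry":0,"rz":0},{"dx":0,"dy":0,"dz":0,"rx":0,"ry":0,"rz":0}]' 0.026 9 | egrep "grip"
python3 -m creep '[{"dx":0,"dy":0,"dz":-0.02,"rx":0,"ry":0,"rz":0},{"dx":0,"dy":0,"dz":-0.05,"rx":0,"ry":0,"rz":0},{"dx":0,"dy":0,"dz":-0.08,"rx":0,"ry":0,"rz":0},{"dx":0,"dy":0,"dz":-0.11,"rx":0,"ry":0,"rz":0},{"dx":0,"dy":0,"dz":-0.13,"rx":0,"ry":0,"rz":0}]' | egrep "grip|pos"
python3 -m creep '[{"dx":-0.125,"dy":0.15,"dz":0,"rx":0,"ry":0,"rz":-35.8},{"dx":-0.125,"dy":0.15,"dz":0,"rx":0,"ry":0,"rz":-35.8},{"dx":-0.125,"dy":0.15,"dz":0,"rx":0,"ry":0,"rz":-35.8},{"dx":-0.125,"dy":0.15,"dz":0,"rx":0,"ry":0,"rz":-35.8},{"dx":-0.125,"dy":0.15,"dz":0,"rx":0,"ry":0,"rz":-35.8}]' >/dev/null
python3 - <<'E'
from h import *
i=grab("scene","scene6");C=cloud(i);H=hsv(i);h,s,v=[H[...,k] for k in range(3)]
for name,m in (("red",((h<8)|(h>172))&(s>120)),("green",(h>50)&(h<95)&(s>70))):
    q=m&(C[...,2]>.033)&(C[...,2]<.06)&(C[...,0]>0.2)&(C[...,0]<.8)&(C[...,1]<-.1)&(C[...,1]>-.6)
    r=cv2.minAreaRect(C[q][:,:2].astype(np.float32)*1000); print(name,np.round(r[0]),np.round(r[1]),round(r[2],1),q.sum())
goto([.409,-.285,.13],2.5)
E
```

```text
gripper_width: 0.0278
gripper_force: 9.0
tcp_pos: [0.5441, 0.0404, 0.1369]
gripper_width: 0.0274
gripper_force: 9.0
red [ 627. -288.] [122. 100.] 13.2 99
green [ 436. -298.] [79. 99.] 6.3 40
d(mm) [-146.4    8.2    6.3] rz -34.7 (q7 -0.00) tcp [ 0.48   -0.1567  0.1353] cur yaw -32.2 z [-0.003 -0.006 -1.   ] t 54.3 F [-1.3 -4.4  0.9]
```

```bash

python3 -m creep '[{"dx":-0.146,"dy":0.008,"dz":0,"rx":0,"ry":0,"rz":-35},{"dx":-0.146,"dy":0.008,"dz":0,"rx":0,"ry":0,"rz":-35},{"dx":-0.146,"dy":0.008,"dz":0,"rx":0,"ry":0,"rz":-35},{"dx":-0.146,"dy":0.008,"dz":0,"rx":0,"ry":0,"rz":-35},{"dx":-0.146,"dy":0.008,"dz":0,"rx":0,"ry":0,"rz":-35}]' >/dev/null
python3 -m creep '[{"dx":0,"dy":0,"dz":0.02,"rx":0,"ry":0,"rz":0},{"dx":0,"dy":0,"dz":0.04,"rx":0,"ry":0,"rz":0},{"dx":0,"dy":0,"dz":0.06,"rx":0,"ry":0,"rz":0},{"dx":0,"dy":0,"dz":0.065,"rx":0,"ry":0,"rz":0},{"dx":0,"dy":0,"dz":0.065,"rx":0,"ry":0,"rz":0}]' |grep grip
python3 - <<'E'
from h import *
goto([.409,-.285,.013],2.5)
i=grab("wrist","w12");C=cloud(i);H=hsv(i)
q=(H[...,0]>50)&(H[...,0]<95)&(H[...,1]>70)&(C[...,2]>.034)&(C[...,2]<.046)
r=cv2.minAreaRect(C[q][:,:2].astype(np.float32)*1000); print(np.round(r[0]),np.round(r[1]),r[2],q.sum())
q=(H[...,0]>10)&(H[...,0]<30)&(H[...,1]>90)&(C[...,2]>.005)&(C[...,2]<.03)&(abs(C[...,0]-.408)<.06)&(abs(C[...,1]+.305)<.05)
print("brass in bin",q.sum(),np.percentile(C[q],[5,50,95],axis=0).round(3).tolist())
E
```

```text
gripper_width: 0.0276
gripper_force: 9.0
d(mm) [-12.4  -4.5  55.4] rz 0.5 (q7 0.77) tcp [ 0.4131 -0.2725  0.0684] cur yaw 3.0 z [-0.004  0.003 -1.   ] t 55.1 F [-0.8 -0.5  0.1]
[ 408. -306.] [120. 101.] 2.6623387336730957 2166
brass in bin 246 [[0.396, -0.326, 0.008], [0.417, -0.322, 0.015], [0.426, -0.321, 0.016]]
```

```bash

python3 -m creep '[{"dx":-0.012,"dy":-0.0045,"dz":0.005,"rx":0,"ry":0,"rz":0},{"dx":-0.012,"dy":-0.0045,"dz":0.025,"rx":0,"ry":0,"rz":0},{"dx":-0.012,"dy":-0.0045,"dz":0.045,"rx":0,"ry":0,"rz":0},{"dx":-0.012,"dy":-0.0045,"dz":0.055,"rx":0,"ry":0,"rz":0},{"dx":-0.012,"dy":-0.0045,"dz":0.055,"rx":0,"ry":0,"rz":0}]' |egrep "pos|force"
python3 -m creep '[{"dx":0,"dy":0,"dz":0,"rx":0,"ry":0,"rz":0},{"dx":0,"dy":0,"dz":0,"rx":0,"ry":0,"rz":0},{"dx":0,"dy":0,"dz":0,"rx":0,"ry":0,"rz":0},{"dx":0,"dy":0,"dz":0,"rx":0,"ry":0,"rz":0},{"dx":0,"dy":0,"dz":0,"rx":0,"ry":0,"rz":0}]' 0.046 |egrep "pos|width"
python3 -m creep '[{"dx":0,"dy":0,"dz":-0.02,"rx":0,"ry":0,"rz":0},{"dx":0,"dy":0,"dz":-0.06,"rx":0,"ry":0,"rz":0},{"dx":0,"dy":0,"dz":-0.1,"rx":0,"ry":0,"rz":0},{"dx":0,"dy":0,"dz":-0.12,"rx":0,"ry":0,"rz":0},{"dx":0,"dy":0,"dz":-0.13,"rx":0,"ry":0,"rz":0}]' >/dev/null
python3 - <<'E'
from h import *
i=grab("wrist","w13");C=cloud(i);H=hsv(i)
bars(i,(.36,.46,-.345,-.265),.012)
goto([.4993,.0007,.14],72.8);print(monitor.get_obs()["q"])
E
```

```text
tcp_pos: [0.41, -0.2853, 0.0142]
wrist_force: [0.3, -0.2, -0.2]
gripper_force: 9.0
tcp_pos: [0.411, -0.2862, 0.0158]
gripper_width: 0.0458
[245 176  31  11 295] c [ 411.  -286.9] sz [33.2 11.9] ang 2.6 z [0.0136 0.0153 0.0164]
[244 210  30  11 266] c [ 411.5 -327. ] sz [33.2 11.5] ang 1.8 z [0.0137 0.0152 0.0164]
d(mm) [283.1 101.9   8.7] rz -69.8 (q7 0.76) tcp [ 0.4124 -0.2873  0.1494] cur yaw 3.0 z [ 0.007 -0.004 -1.   ] t 56.5 F [-0.  -0.5  1.6]
[ 0.42895789  0.47979657  0.19669343  1.94104742 -0.13705894  0.72521564
  0.75860732]
```

```bash

python3 -m creep '[{"dx":0.17,"dy":0.06,"dz":0,"rx":0,"ry":0,"rz":-35},{"dx":0.17,"dy":0.06,"dz":0,"rx":0,"ry":0,"rz":-35},{"dx":0.17,"dy":0.06,"dz":0,"rx":0,"ry":0,"rz":-35},{"dx":0.17,"dy":0.06,"dz":0,"rx":0,"ry":0,"rz":-35},{"dx":0.17,"dy":0.06,"dz":0,"rx":0,"ry":0,"rz":-35}]' 0.05 >/dev/null
python3 - <<'E'
from h import *
goto([.4993,.0007,.14],72.8)
E
```

```text
d(mm) [59.6 95.1  5.2] rz -33.9 (q7 0.88) tcp [ 0.4627 -0.1055  0.1447] cur yaw 38.9 z [ 0.     0.004 -1.   ] t 56.9 F [-1.   0.7  0.3]
```

```bash

python3 -m creep '[{"dx":0.055,"dy":0.092,"dz":0,"rx":0,"ry":0,"rz":-34},{"dx":0.055,"dy":0.092,"dz":0,"rx":0,"ry":0,"rz":-34},{"dx":0.055,"dy":0.092,"dz":0,"rx":0,"ry":0,"rz":-34},{"dx":0.055,"dy":0.092,"dz":0,"rx":0,"ry":0,"rz":-34},{"dx":0.055,"dy":0.092,"dz":0,"rx":0,"ry":0,"rz":-34}]' >/dev/null
python3 -m creep '[{"dx":0,"dy":0,"dz":0.02,"rx":0,"ry":0,"rz":0},{"dx":0,"dy":0,"dz":0.05,"rx":0,"ry":0,"rz":0},{"dx":0,"dy":0,"dz":0.07,"rx":0,"ry":0,"rz":0},{"dx":0,"dy":0,"dz":0.07,"rx":0,"ry":0,"rz":0},{"dx":0,"dy":0,"dz":0.07,"rx":0,"ry":0,"rz":0}]' >/dev/null
python3 - <<'E'
from h import *
bars(grab("wrist","w14"),(.44,.58,-.05,.085),.011)
goto([.4993,.0007,.005],72.8)
E
```

```text
[259 190  41  15 511] c [498.2   1.3] sz [34.  12.3] ang 73.3 z [0.0126 0.0142 0.0152]
d(mm) [ 5.  12.8 70.2] rz -0.8 (q7 1.11) tcp [ 0.5002 -0.0131  0.0752] cur yaw 72.0 z [-0.  0. -1.] t 57.8 F [-0.  -0.7  0.6]
```

```bash

python3 -m creep '[{"dx":0.0059,"dy":0.0128,"dz":0.01,"rx":0,"ry":0,"rz":-1},{"dx":0.0059,"dy":0.0128,"dz":0.03,"rx":0,"ry":0,"rz":-1},{"dx":0.0059,"dy":0.0128,"dz":0.047,"rx":0,"ry":0,"rz":-1},{"dx":0.0059,"dy":0.0128,"dz":0.047,"rx":0,"ry":0,"rz":-1},{"dx":0.0059,"dy":0.0128,"dz":0.047,"rx":0,"ry":0,"rz":-1}]' >/dev/null
python3 - <<'E'
from h import *
goto([.4985,.0010,.005],73)
E
python3 -m creep '[{"dx":0,"dy":-0.001,"dz":0.01,"rx":0,"ry":0,"rz":0},{"dx":0,"dy":-0.001,"dz":0.019,"rx":0,"ry":0,"rz":0},{"dx":0,"dy":-0.001,"dz":0.022,"rx":0,"ry":0,"rz":0},{"dx":0,"dy":-0.001,"dz":0.022,"rx":0,"ry":0,"rz":0},{"dx":0,"dy":-0.001,"dz":0.022,"rx":0,"ry":0,"rz":0}]' >/dev/null
python3 - <<'E'
from h import *
goto([.4985,.0010,.005],73)
E
```

```text
d(mm) [ 0.4  0.  23.8] rz 0.0 (q7 1.08) tcp [0.4989 0.0009 0.0288] cur yaw 73.0 z [ 0.001 -0.    -1.   ] t 58.2 F [0.4 0.4 0.5]
d(mm) [-0.1  1.2  1. ] rz 0.0 (q7 1.07) tcp [ 4.981e-01 -1.000e-04  6.000e-03] cur yaw 73.0 z [-0. -0. -1.] t 58.6 F [-0.2  0.7  0.2]
```

```bash

python3 -m creep '[{"dx":0,"dy":0.001,"dz":0.001,"rx":0,"ry":0,"rz":0},{"dx":0,"dy":0.001,"dz":0.001,"rx":0,"ry":0,"rz":0},{"dx":0,"dy":0.001,"dz":0.001,"rx":0,"ry":0,"rz":0},{"dx":0,"dy":0.001,"dz":0.001,"rx":0,"ry":0,"rz":0},{"dx":0,"dy":0.001,"dz":0.001,"rx":0,"ry":0,"rz":0}]' 0.031 15 | egrep "grip"
python3 -m creep '[{"dx":0,"dy":0,"dz":0,"rx":0,"ry":0,"rz":0},{"dx":0,"dy":0,"dz":0,"rx":0,"ry":0,"rz":0},{"dx":0,"dy":0,"dz":0,"rx":0,"ry":0,"rz":0},{"dx":0,"dy":0,"dz":0,"rx":0,"ry":0,"rz":0},{"dx":0,"dy":0,"dz":0,"rx":0,"ry":0,"rz":0}]' 0.031 15 | egrep "grip"
python3 -m creep '[{"dx":0,"dy":0,"dz":0,"rx":0,"ry":0,"rz":0},{"dx":0,"dy":0,"dz":0,"rx":0,"ry":0,"rz":0},{"dx":0,"dy":0,"dz":0,"rx":0,"ry":0,"rz":0},{"dx":0,"dy":0,"dz":0,"rx":0,"ry":0,"rz":0},{"dx":0,"dy":0,"dz":0,"rx":0,"ry":0,"rz":0}]' 0.0295 15 | egrep "grip"
```

```text
gripper_width: 0.0317
gripper_force: 8.8
gripper_width: 0.0313
gripper_force: 9.5
gripper_width: 0.0299
gripper_force: 13.8
```

```bash

python3 -m creep '[{"dx":0,"dy":0,"dz":-0.02,"rx":0,"ry":0,"rz":0},{"dx":0,"dy":0,"dz":-0.05,"rx":0,"ry":0,"rz":0},{"dx":0,"dy":0,"dz":-0.08,"rx":0,"ry":0,"rz":0},{"dx":0,"dy":0,"dz":-0.11,"rx":0,"ry":0,"rz":0},{"dx":0,"dy":0,"dz":-0.13,"rx":0,"ry":0,"rz":0}]' | egrep "grip|pos"
python3 - <<'E'
from h import *
for n in("scene","side"):
    i=grab(n,n+"7");C=cloud(i);H=hsv(i);h,s,v=[H[...,k] for k in range(3)]
    for name,m in (("red",((h<8)|(h>172))&(s>120)),("green",(h>50)&(h<95)&(s>70))):
        q=m&(C[...,2]>.033)&(C[...,2]<.06)&(C[...,0]>0.2)&(C[...,0]<.8)&(C[...,1]<-.1)&(C[...,1]>-.6)
        r=cv2.minAreaRect(C[q][:,:2].astype(np.float32)*1000); print(n,name,np.round(r[0]),np.round(r[1]),round(r[2],1),q.sum())
goto([.622,-.288,.13],13)
E
```

```text
tcp_pos: [0.4988, 0.001, 0.1371]
gripper_width: 0.0298
gripper_force: 12.9
scene red [ 626. -288.] [118. 102.] 13.6 93
scene green [ 413. -302.] [122. 100.] 3.4 104
side red [ 551. -261.] [ 0. 11.] 9.3 3
side green [ 405. -304.] [119. 103.] 2.2 197
d(mm) [-200.7 -240.9    8.6] rz 60.0 (q7 1.12) tcp [0.5005 0.001  0.1378] cur yaw 73.0 z [ 0.007  0.    -1.   ] t 60.4 F [-0.   0.5 -0.6]
```

```bash

python3 -m creep '[{"dx":-0.12,"dy":-0.144,"dz":0,"rx":0,"ry":0,"rz":35},{"dx":-0.12,"dy":-0.144,"dz":0,"rx":0,"ry":0,"rz":35},{"dx":-0.12,"dy":-0.144,"dz":0,"rx":0,"ry":0,"rz":35},{"dx":-0.12,"dy":-0.144,"dz":0,"rx":0,"ry":0,"rz":35},{"dx":-0.12,"dy":-0.144,"dz":0,"rx":0,"ry":0,"rz":35}]' |grep grip
python3 - <<'E'
from h import *
goto([.622,-.288,.13],13)
E
```

```text
gripper_width: 0.0298
gripper_force: 12.8
d(mm) [-118.   -25.7    3.5] rz 24.3 (q7 0.93) tcp [ 0.5709 -0.1786  0.1331] cur yaw 37.3 z [-0.002 -0.004 -1.   ] t 60.8 F [ 0.1 -0.9 -0.2]
```

```bash

python3 -m creep '[{"dx":-0.116,"dy":-0.0257,"dz":0,"rx":0,"ry":0,"rz":24.3},{"dx":-0.116,"dy":-0.0257,"dz":0,"rx":0,"ry":0,"rz":24.3},{"dx":-0.116,"dy":-0.0257,"dz":0,"rx":0,"ry":0,"rz":24.3},{"dx":-0.116,"dy":-0.0257,"dz":0,"rx":0,"ry":0,"rz":24.3},{"dx":-0.116,"dy":-0.0257,"dz":0,"rx":0,"ry":0,"rz":24.3}]' |grep grip
python3 -m creep '[{"dx":0,"dy":0,"dz":0.02,"rx":0,"ry":0,"rz":0},{"dx":0,"dy":0,"dz":0.04,"rx":0,"ry":0,"rz":0},{"dx":0,"dy":0,"dz":0.06,"rx":0,"ry":0,"rz":0},{"dx":0,"dy":0,"dz":0.065,"rx":0,"ry":0,"rz":0},{"dx":0,"dy":0,"dz":0.065,"rx":0,"ry":0,"rz":0}]' |grep grip
python3 - <<'E'
from h import *
i=grab("wrist","w15");C=cloud(i);H=hsv(i)
q=((H[...,0]<8)|(H[...,0]>172))&(H[...,1]>120)&(C[...,2]>.034)&(C[...,2]<.046)
r=cv2.minAreaRect(C[q][:,:2].astype(np.float32)*1000); print(np.round(r[0]),np.round(r[1]),r[2],q.sum())
goto([r[0][0]/1000,r[0][1]/1000,.013],13)
E
```

```text
gripper_width: 0.0301
gripper_force: 12.8
gripper_width: 0.0299
gripper_force: 12.8
[ 616. -269.] [120.  52.] 13.592013359069824 1907
d(mm) [ 9.7 -2.9 56. ] rz 0.8 (q7 0.73) tcp [ 0.6216 -0.2774  0.0689] cur yaw 13.8 z [-0.003  0.002 -1.   ] t 61.7 F [-0.5 -0.9  0.5]
```

```bash

python3 -m creep '[{"dx":-0.0123,"dy":-0.0026,"dz":0.005,"rx":0,"ry":0,"rz":0},{"dx":-0.0123,"dy":-0.0026,"dz":0.015,"rx":0,"ry":0,"rz":0},{"dx":-0.0123,"dy":-0.0026,"dz":0.035,"rx":0,"ry":0,"rz":0},{"dx":-0.0123,"dy":-0.0026,"dz":0.055,"rx":0,"ry":0,"rz":0},{"dx":-0.0123,"dy":-0.0026,"dz":0.055,"rx":0,"ry":0,"rz":0}]' |egrep "pos|force"
python3 -m creep '[{"dx":0,"dy":0,"dz":0,"rx":0,"ry":0,"rz":0},{"dx":0,"dy":0,"dz":0,"rx":0,"ry":0,"rz":0},{"dx":0,"dy":0,"dz":0,"rx":0,"ry":0,"rz":0},{"dx":0,"dy":0,"dz":0,"rx":0,"ry":0,"rz":0},{"dx":0,"dy":0,"dz":0,"rx":0,"ry":0,"rz":0}]' 0.046 |egrep "pos|width"
python3 -m creep '[{"dx":0,"dy":0,"dz":-0.02,"rx":0,"ry":0,"rz":0},{"dx":0,"dy":0,"dz":-0.06,"rx":0,"ry":0,"rz":0},{"dx":0,"dy":0,"dz":-0.1,"rx":0,"ry":0,"rz":0},{"dx":0,"dy":0,"dz":-0.14,"rx":0,"ry":0,"rz":0},{"dx":0,"dy":0,"dz":-0.18,"rx":0,"ry":0,"rz":0}]' >/dev/null
python3 - <<'E'
from h import *
i=grab("wrist","w16");bars(i,(.57,.68,-.33,-.25),.012)
cv2.imwrite("pics/w16b.png",i["pixels"][60:330,100:420,::-1])
goto([.5,0,.25],13)
E
```

```text
tcp_pos: [0.6197, -0.2912, 0.0111]
wrist_force: [-0.9, 0.2, -1.1]
gripper_force: 12.8
tcp_pos: [0.6235, -0.292, 0.0164]
gripper_width: 0.0458
[248 170  27  10 227] c [ 622.1 -293.4] sz [33.2 11.5] ang 13.7 z [0.0132 0.0152 0.0163]
d(mm) [315.3 -53.2 -46.5] rz 0.7 (q7 0.73) tcp [ 0.6272 -0.294   0.208 ] cur yaw 13.7 z [ 0.017 -0.008 -1.   ] t 63.0 F [ 1.9 -1.7  5.8]
```

View pics/w16b.png

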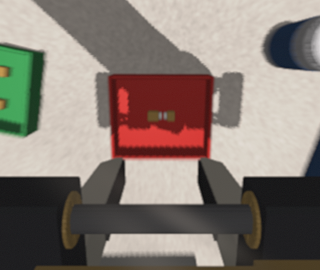

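```bash
python3 - <<'E'
from h import *
for n in("scene","side"):
    i=grab(n,n+"9");C=cloud(i);H=hsv(i);h,s,v=[H[...,k] for k in range(3)];z=C[...,2]
    q=(abs(C[...,0]-.519)<.04)&(abs(C[...,1]-.268)<.04)&(z>.133)&(z<.146)&(v<90)
    c,r=cv2.minEnclosingCircle(C[q][:,:2].astype(np.float32)*1000);print(n,"hub",np.round(c,1),r,np.median(z[q]))
    q=(h>50)&(h<95)&(s>70)&(z>.033)&(z<.06)&(abs(C[...,0]-.41)<.15)&(abs(C[...,1]+.3)<.15)
    r=cv2.minAreaRect(C[q][:,:2].astype(np.float32)*1000); print("green",np.round(r[0]),np.round(r[1]),r[2])
    q=(h>10)&(h<30)&(s>100)&(z>0)&(z<.05)&(C[...,0]<.68)&(C[...,0]>.3)&(C[...,1]>-.36)&(C[...,1]<.2)
    k,l,st,cc=cv2.connectedComponentsWithStats(cv2.dilate(q.astype(np.uint8),np.ones((3,3))))
    for a in range(1,k):
        if st[a,4]>15: print("brass",C[(l==a)&q].mean(0).round(3))
    q=(s<60)&(abs(C[...,0]-.755)<.06)&(abs(C[...,1]-.205)<.06)&(z>.018)&(z<.032); print("block",cv2.minAreaRect(C[q][:,:2].astype(np.float32)*1000)[0])
cv2.imwrite("pics/f.png",i["pixels"][:,:,::-1])
E
```

```text
scene hub [521.9 268.2] 21.892248153686523 0.1375537544742802
green [ 413. -301.] [122. 105.] 3.445991277694702
brass [ 0.418 -0.325  0.013]
brass [ 0.418 -0.285  0.013]
brass [ 0.611 -0.302  0.008]
block (755.7801513671875, 204.2486572265625)
side hub [516.2 268.8] 20.933664321899414 0.1386222987283786
green [ 405. -302.] [119. 104.] 2.4492974281311035
brass [ 0.632 -0.286  0.012]
brass [ 0.608 -0.291  0.012]
brass [ 0.419 -0.324  0.013]
brass [ 0.396 -0.323  0.014]
block (750.7584228515625, 203.9904327392578)
```

View pics/f.png

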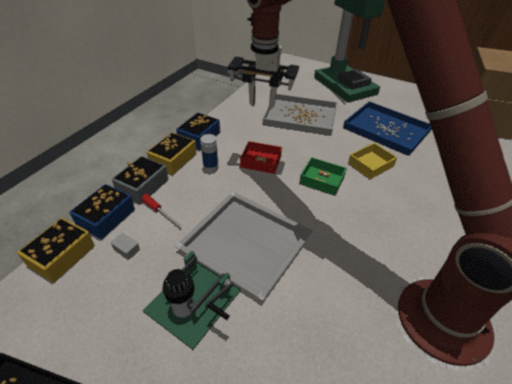

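The final side view shows the cap home at (180,285), contacts in the green bin (323,175) and the red bin (261,157), the tray empty, and the bystanders where they started.

```bash
python3 -c "
from workcell import arm
print(arm.job_done())"
```

```text
the job is handed in; nothing more can be done
None
```

The job is handed in, with no verdict returned: the cap is screwed home on the upright canister, the two weak contacts are in the green bin, the one strong contact is in the red bin, and the screwdriver, spray can and steel block look unmoved in the final pictures.

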